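Load the cell tester and slide its cover shut

TASK

Slide the orange cover of the cell tester fully open, lay the blue cell in the cradle of its compartment with the steel button end up the slope and let go of it, then slide the cover fully shut over it. Do not bump the light bar above the tester, and leave the other cells, the bottle and the spool where they are.

Things in the scene. Friction and masses are not known exactly. Their poses are not given: they have to be found in the camera images.
- tester: Grey cell tester, fixed (mm): base 150 x 210 x 8. Sloping face (95 up the slope, 190 along y) looks up and towards the robot, 35 deg from level. Origin on the bench under the face's middle (80 high); x to its high back, y along the cover's slide, z up. Compartment in the -y half; cover parks over the +y half. Posts 10 thick, 204 high at x 76, y +/-95. At right or left, turned up to 0.35 rad.
- light_bar: Aluminium light bar, fixed over the high edge of the tester's face; origin and axes as tester. It fills x 30 to 52, y -115 to 115, z 186 to 202; brackets behind it at x 47 to 81, y +/-95, z 204. A gripper pointing straight down at the compartment would hit it; one square to the face (tilted 35 deg) passes clear.
- bay_seat (a point): Centre of the seated cell. x up the slope (35 deg above level), y along the slide (level), z square out of the face. Compartment inside: x +/-37.5, y +/-38, floor z -13, rim z +18. Ridges 8 high on the floor (at x +/-26, 10 long; y 13.5 to 19.5 either side) cradle the cell; x -21 to 21 is free for fingers. The cell may settle 5 up or down the slope.
- cover (a joint): Slide of the orange cover along the tester's y, in m: 0 = fully shut over the compartment, 0.092 = fully open (stop). It starts at 0 to 0.04; slides with a friction of about 1.5 N and stays where left.
- cover_grip (a point): Middle of the black rib on the orange cover: 44 along x, 10 along y, z -10 to +8. Axes as bay_seat; moves along y with the cover. Cover plate 94 x 84 x 4, its top 10 below this point, its underside 1 above the compartment's rim. Guide strips at x +/-50, as high as the plate's top.
- rack: White foam rack, fixed, 85 x 195 x 8 mm plate with three cell places in a row along its y at -62, 0 and +62; each has two pairs of ridges 8 high (at x +/-26, 10 long; inner sides 13.5, outer sides 19.5 either side of the cell axis). Origin on the bench under its middle. Stands on the side of the bench where the tester is not.
- cell_blue: Blue cylindrical lithium cell, 26 mm diameter, 65 mm long, about 90 g, lying level in one of the rack's places (which one varies). Origin at its middle on its axis, 21 above the bench at the start; x along the cell towards the steel button (plus) end. It may be rolled about x.
- cell_plus (a point): Outer face of the blue cell's steel button, 12 diameter, 32.5 from the cell's middle along its x.
- cell_orange: Orange cell of the same size in another place of the rack; origin at its middle. Leave alone.
- cell_green: Green cell of the same size in another place of the rack; origin at its middle. Leave alone.
- bottle: Clear, whitish bottle with a pale label and red cap, 50 diameter, 140 high, standing loose between tester and rack. Origin under its middle. Leave alone.
- spool: Red spool of solder wire, 54 diameter, 42 high, standing loose. Origin under its middle. Leave alone.
Things that resemble listed ones, but are neither listed nor needed, are in the scene too. There is more than one size of the cell_blue; the one meant has the size given above.

How it is judged:
By the outcome, as a careful person would: the job done as asked, in the order asked, and still so for the second after the job is handed in, with the robot touching nothing.
It also fails if it takes over 67 s, if anything falls off the work surface, if the arm or the gripper's body presses on something with over 40 N, if the wrist force passes 120 N, or if a joint passes its speed limit or range.

ROBOT

A 6-joint arm with a two-finger parallel gripper is mounted at the origin on the work surface. World frame = base frame: x ahead of the robot, y to its left, z up, the work surface at z = 0. Lengths are in m, angles in rad, forces in N, time in s.
With the tool pointing down it reaches from about 0.3 to 0.775 m from the base axis. Payload 14.6 kg.
Tool frame: the origin (TCP) lies at the centre of the arm's flange, where the gripper is bolted on; the fingertips stand 173 mm ahead of it and the grasp point (between the pads) lies 155 mm ahead of it; z points along the fingers, y is the line along which they close (so a half turn about z gives the same grasp; the last joint's range is limited). The gripper opens to 85 mm and grips with 20 to 120 N. Pads are 22 mm wide; open, the fingers measure 114 mm over their backs; the gripper's body (76 mm by 85 mm) begins 54 mm behind the grasp point. The pads swing forward as they close: fully open they stand 13 mm farther back than shut.
Start: joints at [-1.39, 0.3, 1.521, -0, 1.321, -0.067], TCP at [0.135, -0.533, 0.405] pointing down, gripper open.
Joint ranges: [-3.03, 3.03], [-0.79, 2.21], [0.23, 2.52], [-1.04, 4.18], [0, 3.07], [-2.55, 2.55]. Speed limits (rad/s): [2.22, 2.22, 2.57, 3.14, 3.14, 3.14].

INTERFACE

Orientations are given as a unit quaternion [w, x, y, z].
In Python, from rig import robot, viewer, models gives the robot as it stands.
- The arm moves only by the tool jog_arm, never from a script. Its argument "plan" is a list of rows, each an object of numbers: "hand": the opening, from -1 (shut) to 1 (fully open); "tx", "ty", "tz": the shift along the world's x, y, z in mm; "wx", "wy", "wz": the turn, a rotation vector about the world's x, y, z in degrees. A call has 1 to 5 rows; each row is the pose to reach, as a shift and turn from the pose commanded when the call began; what a row does not reach only later rows make up. A row lasts 1/8 s, in which the tool goes at most 62.5 mm and 10.7 degrees, less where a joint would pass 70% of its speed; a pose out of reach is approached as far as the arm can. A call with a gripper value outside its range is refused whole. The fingers move at their own pace and stop on an object; the grip force is fixed at half the most. Time passes only in rows, so rows that repeat a pose let the fingers close. It gives the time, the measured TCP pose, the force, the opening and the grip force at its end, in the units of the state.
- robot.get_obs(): the state, without advancing time (a new reading comes with each control period).
- viewer.grab_frame(name): name is "side" or "top" or "wrist"; returns the picture (480x640x3 uint8, blue, green, red); there is no depth.
- viewer.camera_model(name): a dict with "intrinsics" (3x3 intrinsics, pixels), "k1" (the pictures are not rectified: a ray, as slopes to the right and down, at radius r is drawn at 1 + k1 r^2 times it, then the intrinsics apply), "world_to_cam" (4x4, takes a point from world to camera coordinates). Camera axes: x right, y up, looking along -z (the intrinsics and any distortion apply to the point x, -y, -z); pixel columns grow to the right and rows downward; lengths in m; the calibration is good to about 2 mm. A picture is of the moment at which its call begins: read the wrist's pose just before it. camera_model takes no time and is no camera call; for the wrist camera it gives the pose at the moment of the call.
- robot.close_job(): hands the job in; it is judged then, once.
Trained networks look in the newest picture that a camera, given by its name, has taken for a name from the list of things; names that differ only in an ending like _2 or _b are one class to them, and where a whole thing is asked for, a point or a joint stands for the part that bears it (a point fixed in the world has none). Each returns a list of dicts, best first, with "score" (0 to 1); they miss things now and then, are a little off and sometimes report something else, mostly with a low value. They report only what shows in the picture. A call takes as long as a camera call. They do not tell look-alikes from the thing itself.
- models.regions_of(camera, target): "region" (480x640 bool, what is visible of it) and "extent" ([left, top, right, bottom] in pixels, round what is visible of it).
The state is a dict: "clock": time; "joint_positions": joint angles; "qvel": joint speeds; "effort": joint torques, N m; "eef_pos": TCP position; "tool_rot": TCP orientation; "force": force on the tool from outside, world axes, zero at the start; "ft_torque": the same for the moment, N m; "finger_gap": finger opening in m; "gripper_force": force on a finger pad.
Only numpy, scipy, OpenCV 4.12 (cv2) and the standard library are available. Lean on these libraries where they do the work, as an engineer would, in place of code of your own. Each camera call takes 0.05 s, during which the arm holds its last target. There are 200 camera calls.

## Working session

There is one attempt and no reset: what is moved stays moved. The work goes in short steps, Python scripts to look and compute and a tool call to move; the robot and the scene stay as the last step left them, time stands still between calls to the robot, and variables do not carry over. Pictures are saved under pics/ and viewed, at most 10 in all, crops included, and the job is handed in when it is done.

Besides the shell and the picture viewer there is one more tool, called after "Call:" by a JSON object that holds its "method" and its "body". jog_arm: Moves the arm, as the interface text tells. Its arguments: {"type":"object","properties":{"plan":{"type":"array","items":{"type":"object","properties":{"hand":{"type":"number"},"tx":{"type":"number"},"ty":{"type":"number"},"tz":{"type":"number"},"wx":{"type":"number"},"wy":{"type":"number"},"wz":{"type":"number"}}}}},"required":["plan"]}

```bash
ls; mkdir -p pics; python3 - <<'E'
from rig import robot, viewer, models
import cv2,numpy as np
o=robot.get_obs();print({k:np.round(v,3) for k,v in o.items()})
a=viewer.grab_frame("side");b=viewer.grab_frame("top");
cv2.imwrite("pics/top.png",b);cv2.imwrite("pics/side.png",a)
for n in ("side","top","wrist"):
  m=viewer.camera_model(n);print(n,np.round(m["intrinsics"],1).tolist(),m["k1"],np.round(m["world_to_cam"],4).tolist())
E
```

```text
pics
{'clock': np.float64(0.0), 'joint_positions': array([-1.39 ,  0.301,  1.522, -0.   ,  1.321, -0.067]), 'qvel': array([ 0.,  0., -0., -0., -0.,  0.]), 'effort': array([-1.0000e-03, -5.4350e+01, -3.6179e+01, -0.0000e+00,  4.0000e-03,
        0.0000e+00]), 'eef_pos': array([ 0.135, -0.533,  0.404]), 'tool_rot': array([-0.001,  0.992,  0.124, -0.   ]), 'force': array([ 0.179, -0.814, -0.286]), 'ft_torque': array([-0.043, -0.046, -0.004]), 'gripper_force': np.float64(0.0), 'finger_gap': np.float64(0.085)}
side [[516.7, 0.0, 320.6], [0.0, 516.7, 249.4], [0.0, 0.0, 1.0]] 0.025435763876024146 [[0.9283, -0.3716, 0.0147, -0.4892], [0.2259, 0.5948, 0.7715, -0.2], [-0.2954, -0.7129, 0.636, -0.739], [0.0, 0.0, 0.0, 1.0]]
top [[494.3, 0.0, 329.3], [0.0, 494.3, 246.8], [0.0, 0.0, 1.0]] -0.0850672178177372 [[0.0285, -0.9994, 0.0181, -0.0167], [0.9861, 0.0311, 0.1634, -0.5375], [-0.1638, 0.0132, 0.9864, -0.9716], [0.0, 0.0, 0.0, 1.0]]
wrist [[407.8, 0.0, 319.8], [0.0, 407.8, 241.0], [0.0, 0.0, 1.0]] -0.039868459866010696 [[0.2455, -0.9694, -0.0008, -0.5502], [0.918, 0.2327, -0.3212, 0.042], [0.3116, 0.0781, 0.947, -0.3806], [0.0, 0.0, 0.0, 1.0]]
```

View pics/top.png

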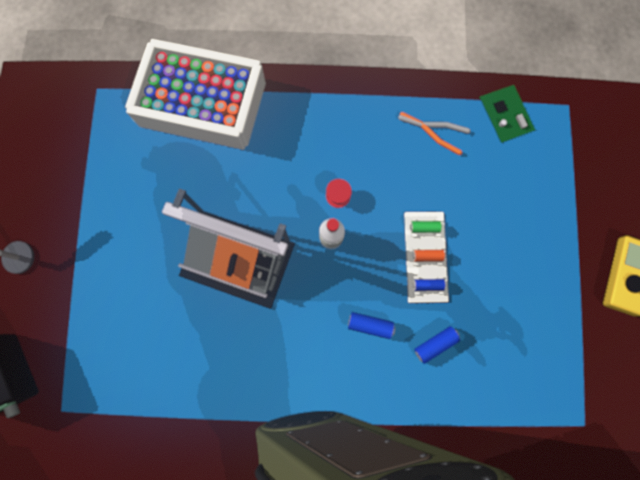

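View pics/side.png

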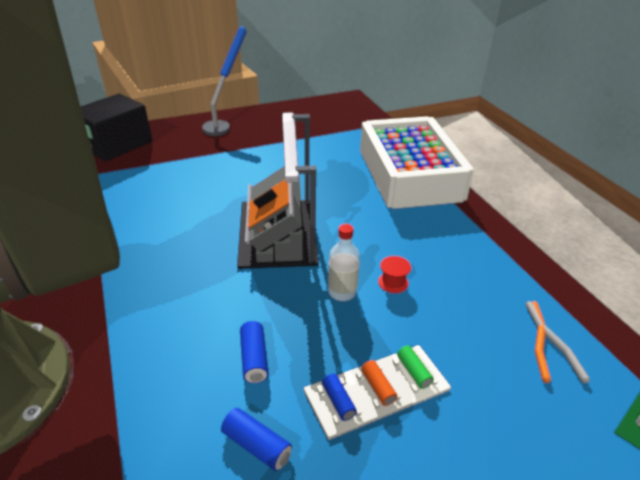

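```bash
cat > h.py <<'E'
import numpy as np,cv2
from scipy.spatial.transform import Rotation as R
from rig import robot, viewer, models
def proj(m,P):
    P=np.atleast_2d(P);T=np.array(m["world_to_cam"]);K=np.array(m["intrinsics"])
    c=P@T[:3,:3].T+T[:3,3];s=np.c_[c[:,0],-c[:,1]]/-c[:,2:]
    s=s*(1+m["k1"]*(s**2).sum(1,keepdims=True));return s*[K[0,0],K[1,1]]+K[:2,2]
def ray(m,uv):
    uv=np.atleast_2d(np.float64(uv));K=np.array(m["intrinsics"]);T=np.array(m["world_to_cam"])
    d=(uv-K[:2,2])/[K[0,0],K[1,1]];s=d.copy()
    for _ in range(10): s=d/(1+m["k1"]*(s**2).sum(1,keepdims=True))
    v=np.c_[s[:,0],-s[:,1],-np.ones(len(s))]@T[:3,:3];return -T[:3,:3].T@T[:3,3],v
def onz(m,uv,z):
    o,v=ray(m,uv);return o+v*((z-o[2])/v[:,2:])
def q2R(q): return R.from_quat(np.roll(q,-1))
E
python3 - <<'E'
from h import *
m=viewer.camera_model("top")
print("cell",onz(m,[430,285],.021),"green",onz(m,[427,227],.021),"bar",onz(m,[[164,207],[288,245]],.202),'bottle cap',onz(m,[333,226],.14),'spool',onz(m,[338,192],.042))
viewer.grab_frame("top")
for t in("cell_blue","rack","tester","light_bar","cover","bottle","spool"):
  for d in models.regions_of("top",t): print(t,round(d["score"],2),np.round(d["extent"]),d["region"].sum())
E
```

```text
cell [[ 0.46731558 -0.21386106  0.021     ]] green [[ 0.59102869 -0.20793324  0.021     ]] bar [[0.57349278 0.29488537 0.202     ]
 [0.51249583 0.07312419 0.202     ]] bottle cap [[ 0.56158522 -0.00507955  0.14      ]] spool [[ 0.65545921 -0.01553327  0.042     ]]
cell_blue 0.74 [412. 328. 460. 364.] 792
cell_blue 0.71 [412. 278. 444. 298.] 382
cell_blue 0.63 [348. 313. 400. 336.] 823
rack 0.74 [405. 212. 448. 304.] 2422
tester 0.69 [165. 187. 295. 312.] 8012
light_bar 0.84 [168. 191. 286. 256.] 1819
cover 0.92 [208. 234. 259. 289.] 1819
bottle 0.24 [166. 187. 295. 309.] 7801
spool 0.69 [328. 178. 355. 210.] 577
```

```bash
python3 - <<'E'
from h import *
m=viewer.camera_model("wrist");o=robot.get_obs()
T=np.array(m["world_to_cam"]);Rt=q2R(o["tool_rot"]).as_matrix()
C=-T[:3,:3].T@T[:3,3]
print("cam in tool",Rt.T@(C-o["eef_pos"]),"look",Rt.T@-T[2,:3],"right",Rt.T@T[0,:3])
X=np.eye(4);X[:3,:3]=Rt;X[:3,3]=o["eef_pos"];np.save("tc.npy",T@X)
tc=T@X
def cm(p,Rm):
  X=np.eye(4);X[:3,:3]=Rm;X[:3,3]=p;return {**m,"world_to_cam":tc@np.linalg.inv(X)}
c=np.array([.467,-.214,.021])
Z=lambda d:(R.from_euler("z",d,degrees=True)*R.from_matrix(Rt)).as_matrix()
for p in ([.42,-.25,.40],[.47,-.25,.38],[.47,-.3,.38],[.47,-.15,.38]): print(p,[proj(cm(p,Z(d)),c)[0].round() for d in (0,76)])
E
```

```text
cam in tool [0.08259395 0.00061052 0.03075758] look [-3.21290618e-01  2.77381035e-04  9.46980603e-01] right [ 2.34961358e-04  9.99999950e-01 -2.13193534e-04]
[0.42, -0.25, 0.4] [array([291., 139.]), array([375., 161.])]
[0.47, -0.25, 0.38] [array([276., 201.]), array([315., 164.])]
[0.47, -0.3, 0.38] [array([216., 186.]), array([315.,  99.])]
[0.47, -0.15, 0.38] [array([392., 230.]), array([315., 279.])]
```

Call:
{"method": "jog_arm", "body": {"plan": [{"tx": 34,"ty": 28,"wz": 8,"hand": 0.1},{"tx": 68,"ty": 56,"wz": 17,"hand": 0.1},{"tx": 110,"ty": 90,"wz": 26,"hand": 0.1},{"tx": 150,"ty": 120,"wz": 34,"hand": 0.1},{"tx": 190,"ty": 160,"wz": 43,"hand": 0.1}]}}

```text
invalid input at $.plan[0]: expected keys hand, tx, ty, tz, wx, wy, wz
```

Call:
{"method": "jog_arm", "body": {"plan": [{"tx": 40,"ty": 30,"tz": -6,"wz": 9,"hand": 0.1},{"tx": 80,"ty": 60,"tz": -12,"wz": 18,"hand": 0.1},{"tx": 120,"ty": 90,"tz": -18,"wz": 26,"hand": 0.1},{"tx": 145,"ty": 123,"tz": -24,"wz": 33,"hand": 0.1},{"tx": 145,"ty": 123,"tz": -24,"wz": 33,"hand": 0.1}]}}

```text
invalid input at $.plan[0]: expected keys hand, tx, ty, tz, wx, wy, wz
```

```bash
python3 - <<'E'
from h import *
o=robot.get_obs();print(o["clock"],o["eef_pos"],o["tool_rot"],o["joint_positions"],o["finger_gap"])
f=viewer.grab_frame("wrist");cv2.imwrite("pics/w1.png",f)
for d in models.regions_of("wrist","cell_blue"): print(round(d["score"],2),np.round(d["extent"]),d["region"].sum())
for d in models.regions_of("wrist","cell_plus"): print(round(d["score"],2),np.round(d["extent"]),d["region"].sum())
import pickle;pickle.dump(viewer.camera_model("wrist"),open("w1.pkl","wb"))
E
```

```text
0.5 [ 0.13488203 -0.53318571  0.40465394] [-3.79283271e-05  9.92334522e-01  1.23580722e-01 -5.76057343e-06] [-1.38961666e+00  2.99910454e-01  1.52104936e+00 -7.38926323e-06
  1.32070923e+00 -6.66134285e-02] 0.08522850946389948
```

View pics/w1.png

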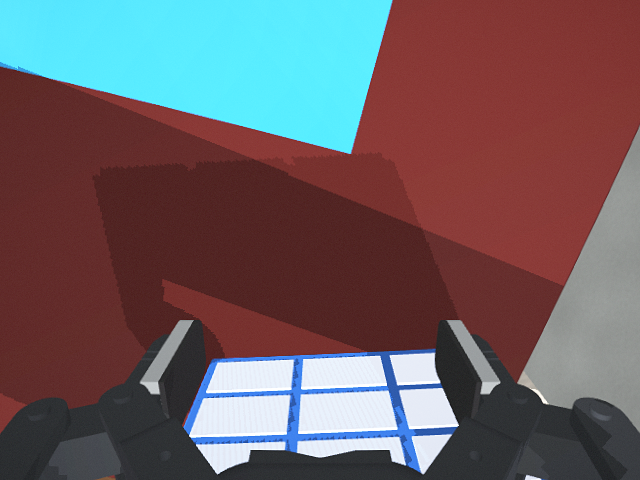

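The wrist picture shows only the bench corner and the fingers, because the moves were refused: every row needs all the keys. I'll resend them in full.

Call:
{"method": "jog_arm", "body": {"plan": [{"tx": 34,"ty": 28,"tz": 0,"wx": 0,"wy": 0,"wz": 8,"hand": 0.1},{"tx": 68,"ty": 56,"tz": 0,"wx": 0,"wy": 0,"wz": 17,"hand": 0.1},{"tx": 110,"ty": 90,"tz": 0,"wx": 0,"wy": 0,"wz": 26,"hand": 0.1},{"tx": 150,"ty": 120,"tz": 0,"wx": 0,"wy": 0,"wz": 34,"hand": 0.1},{"tx": 190,"ty": 160,"tz": 0,"wx": 0,"wy": 0,"wz": 43,"hand": 0.1}]}}

```text
clock: 1.27
eef_pos: [0.326, -0.3722, 0.4048]
tool_rot: [0.0, 0.877, 0.481, 0.0]
force: [0.1, -0.3, 0.1]
finger_gap: 0.047
gripper_force: 0.0
```

Call:
{"method": "jog_arm", "body": {"plan": [{"tx": 40,"ty": 30,"tz": -6,"wx": 0,"wy": 0,"wz": 9,"hand": 0.1},{"tx": 80,"ty": 60,"tz": -12,"wx": 0,"wy": 0,"wz": 18,"hand": 0.1},{"tx": 120,"ty": 90,"tz": -18,"wx": 0,"wy": 0,"wz": 26,"hand": 0.1},{"tx": 145,"ty": 123,"tz": -24,"wx": 0,"wy": 0,"wz": 33,"hand": 0.1},{"tx": 145,"ty": 123,"tz": -24,"wx": 0,"wy": 0,"wz": 33,"hand": 0.1}]}}

```text
clock: 1.9
eef_pos: [0.4711, -0.2483, 0.3801]
tool_rot: [-0.001, 0.704, 0.71, -0.0]
force: [0.1, -1.1, -0.5]
finger_gap: 0.047
gripper_force: 0.0
```

```bash
python3 - <<'E'
from h import *
o=robot.get_obs();print(o["clock"],o["eef_pos"],o["tool_rot"],o["joint_positions"],o["finger_gap"])
f=viewer.grab_frame("wrist");cv2.imwrite("pics/w2.png",f)
for d in models.regions_of("wrist","cell_blue"): print(round(d["score"],2),np.round(d["extent"]),d["region"].sum())
for d in models.regions_of("wrist","cell_plus"): print(round(d["score"],2),np.round(d["extent"]),d["region"].sum())
import pickle;pickle.dump(viewer.camera_model("wrist"),open("w2.pkl","wb"))
E
```

```text
1.9 [ 0.47108499 -0.24834212  0.38011741] [-5.00642201e-04  7.04281582e-01  7.09920561e-01 -2.02962698e-05] [-5.53953979e-01  2.82694491e-01  1.60192616e+00  1.95743916e-04
  1.25795666e+00 -5.61989057e-01] 0.04704888545178785
0.65 [300. 120. 337. 204.] 2649
0.57 [113. 124. 218. 239.] 5501
0.56 [166.   2. 226.  65.] 3278
0.89 [165.   0. 222.  65.] 3365
0.61 [299. 118. 334. 202.] 2589
0.57 [111. 122. 218. 241.] 5756
```

View pics/w2.png

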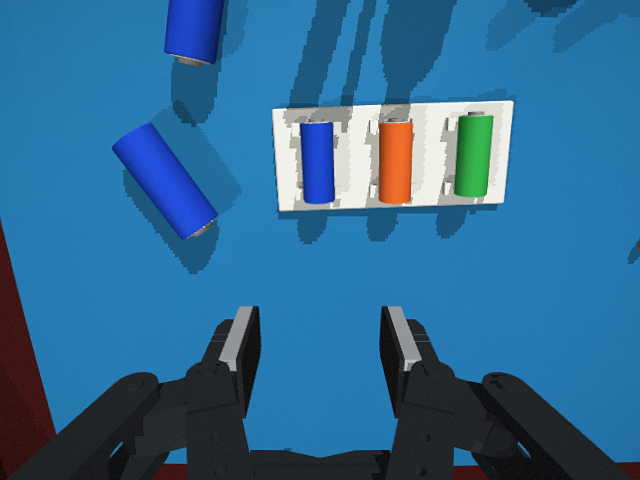

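```bash
python3 - <<'E'
from h import *
f=cv2.imread("pics/w2.png");cv2.imwrite("pics/w2c.png",cv2.resize(f[90:230,260:420],None,fx=4,fy=4,interpolation=cv2.INTER_CUBIC))
E
```

```text
(no output)
```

View pics/w2c.png

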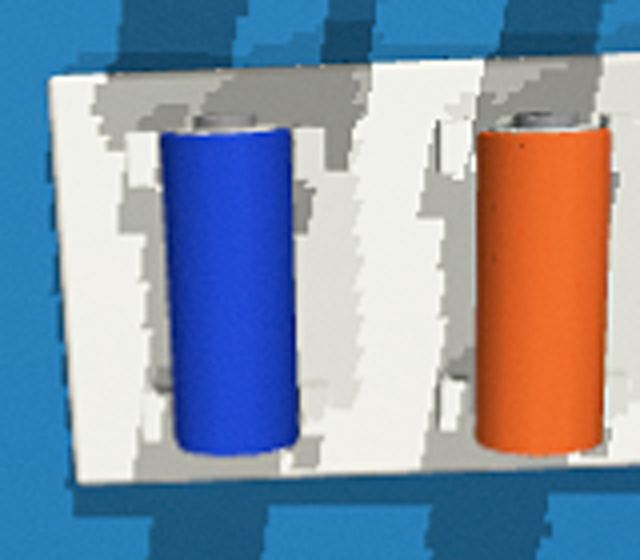

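```bash
cat >> h.py <<'E'
from scipy.optimize import minimize
def hullmask(m,P,shape=(480,640),S=4):
    uv=proj(m,P);h=cv2.convexHull(np.float32(uv*16)).round().astype(np.int32)
    k=np.zeros(shape,np.uint8);cv2.fillConvexPoly(k,h,255,cv2.LINE_AA,4);return k/255.
def fit(m,mask,pts,x0,step):
    mask=mask.astype(float)
    def c(x):
        k=hullmask(m,pts(x));return 1-np.minimum(k,mask).sum()/np.maximum(k,mask).sum()
    s=np.vstack([x0]+[np.array(x0)+np.eye(len(x0))[i]*step[i] for i in range(len(x0))])
    r=minimize(c,x0,method="Nelder-Mead",options=dict(initial_simplex=s,maxiter=300,xatol=1e-5,fatol=1e-6));return r.x,r.fun
_t=np.linspace(0,2*np.pi,40)
def cyl(x,z=.021):
    x,y,a=x;u=np.array([np.cos(a),np.sin(a),0]);v=np.array([-np.sin(a),np.cos(a),0])
    return np.vstack([np.array([x,y,z])+s*u+.013*(np.cos(_t)[:,None]*v+np.sin(_t)[:,None]*[0,0,1]) for s in(-.0325,.0305)])
def box(lo,hi): return np.array([[a,b,c] for a in(lo[0],hi[0]) for b in(lo[1],hi[1]) for c in(lo[2],hi[2])])
def tst(x,P):  # tester local -> world
    return R.from_euler("z",x[2]).apply(P)+[x[0],x[1],0]
E
python3 - <<'E'
from h import *
import pickle
m=pickle.load(open("w2.pkl","rb"));f=cv2.imread("pics/w2.png").astype(int)
k=(f[...,0]-f[...,1]>90)&(f[...,1]<95);k[:, :285]=0;k[:,345:]=0;k[:110]=0;k[212:]=0
print("px",k.sum())
print("cell",fit(m,k,cyl,[.467,-.214,1.57],[.01,.01,.05]))
mt=viewer.camera_model("top");viewer.grab_frame("top")
bar=box([.030,-.115,.186],[.052,.115,.202])
d=models.regions_of("top","light_bar")[0];print("bar",fit(mt,d["region"],lambda x:tst(x,bar),[.50,.19,-.27],[.01,.01,.05]))
d=models.regions_of("top","tester")[0];base=box([-.075,-.105,0],[.075,.105,.008])
# kinematics orientation check
def wrist(j1,s23,Rm):
    W=(R.from_euler("y",-s23)*R.from_euler("z",-j1)*R.from_matrix(Rm));return W.as_euler("ZYZ")-[0,0,np.pi/2]
o=robot.get_obs();q=o["joint_positions"];print(wrist(q[0],q[1]+q[2],q2R(o["tool_rot"]).as_matrix()),q[3:])
for yaw in(-.27,):
  c,s=np.cos(np.radians(35)),np.sin(np.radians(35));Z=R.from_euler("z",yaw).as_matrix()
  u=Z@[c,0,s];n=Z@[-s,0,c];y=Z[:,1]
  for sg in(1,-1):
    Rm=np.c_[sg*u,-sg*y,-n]
    for s23 in(1.5,1.8,2.1): print(sg,s23,wrist(.35,s23,Rm))
E
```

```text
px 2318
cell (array([ 0.46756173, -0.21364333,  1.619523  ]), np.float64(0.18050991972715547))
bar (array([ 0.50122731,  0.19724029, -0.30480722]), np.float64(0.2210920420954775))
[-5.93942409e-05  1.25804830e+00 -5.61350068e-01] [-5.93942409e-05  1.25804830e+00 -5.61350068e-01]
1 1.5 [-0.37361163  1.15085422 -4.0247303 ]
1 1.8 [-0.44900908  0.87535274 -3.88378043]
1 2.1 [-0.61536524  0.61545575 -3.65971995]
-1 1.5 [-0.37361163  1.15085422 -0.88313764]
-1 1.8 [-0.44900908  0.87535274 -0.74218778]
-1 2.1 [-0.61536524  0.61545575 -0.51812729]
```

```bash
cat >> h.py <<'E'
def frame(yaw,sg,tilt=35):
    t=np.radians(tilt);c,s=np.cos(t),np.sin(t);Z=R.from_euler("z",yaw).as_matrix()
    u=Z@[c,0,s];n=Z@[-s,0,c];return u,Z[:,1],n,np.c_[sg*u,-sg*Z[:,1],-n]
def delta(p,Rm):
    o=robot.get_obs();print("shift mm",np.round((np.array(p)-o["eef_pos"])*1000,1),"rotvec deg",np.round((R.from_matrix(Rm)*q2R(o["tool_rot"]).inv()).as_rotvec(degrees=True),1),"clock",o["clock"])
E
python3 - <<'E'
from h import *
u,y,n,Rm=frame(-.29,-1)
p=np.array([.50,.195,.08])
m=viewer.camera_model("wrist")
for b in(.3,.34):
  t=p+n*b;X=np.eye(4);X[:3,:3]=Rm;X[:3,3]=t
  mm={**m,"world_to_cam":np.load("tc.npy")@np.linalg.inv(X)}
  print(t,proj(mm,[p,p+.095*y+.047*u,p-.095*y-.047*u,tst([.5,.195,-.29],np.array([[.03,-.115,.202]]))[0],tst([.5,.195,-.29],np.array([[.03,.115,.202]]))[0]]).round().tolist())
  delta(t,Rm)
E
```

```text
[0.33511217 0.24420464 0.32574561] [[319.0, 229.0], [449.0, 291.0], [174.0, 161.0], [121.0, 426.0], [516.0, 426.0]]
shift mm [-134.3  495.1  -55.2] rotvec deg [-30.  -22.4  70.9] clock 2.2
[0.31312712 0.25076526 0.3585117 ] [[319.0, 214.0], [434.0, 269.0], [192.0, 153.0], [148.0, 382.0], [489.0, 382.0]]
shift mm [-156.3  501.7  -22.4] rotvec deg [-30.  -22.4  70.9] clock 2.2
```

Call:
{"method": "jog_arm", "body": {"plan": [{"tx": -15,"ty": 50,"tz": 0,"wx": -3,"wy": -2.24,"wz": 7.1,"hand": 0.1},{"tx": -29,"ty": 100,"tz": 0,"wx": -6,"wy": -4.5,"wz": 14.2,"hand": 0.1},{"tx": -44,"ty": 150,"tz": 0,"wx": -9,"wy": -6.7,"wz": 21.3,"hand": 0.1},{"tx": -58,"ty": 200,"tz": 0,"wx": -12,"wy": -9,"wz": 28.4,"hand": 0.1},{"tx": -73,"ty": 250,"tz": 0,"wx": -15,"wy": -11.2,"wz": 35.5,"hand": 0.1}]}}

```text
clock: 2.82
eef_pos: [0.396, 0.0006, 0.381]
tool_rot: [0.16, 0.447, 0.88, -0.023]
force: [2.3, 0.1, 0.9]
finger_gap: 0.0468
gripper_force: 0.0
```

Call:
{"method": "jog_arm", "body": {"plan": [{"tx": -15,"ty": 50,"tz": -8,"wx": -3,"wy": -2.24,"wz": 7.1,"hand": 0.1},{"tx": -29,"ty": 100,"tz": -16,"wx": -6,"wy": -4.5,"wz": 14.2,"hand": 0.1},{"tx": -44,"ty": 150,"tz": -24,"wx": -9,"wy": -6.7,"wz": 21.3,"hand": 0.1},{"tx": -58,"ty": 200,"tz": -32,"wx": -12,"wy": -9,"wz": 28.4,"hand": 0.1},{"tx": -73,"ty": 248,"tz": -38,"wx": -15,"wy": -11.2,"wz": 35.4,"hand": 0.1}]}}

```text
clock: 3.45
eef_pos: [0.3234, 0.2489, 0.3428]
tool_rot: [0.299, 0.135, 0.944, -0.044]
force: [1.3, -0.4, 0.6]
finger_gap: 0.0469
gripper_force: 0.0
```

```bash
python3 - <<'E'
from h import *
import pickle
o=robot.get_obs();print(o["clock"],o["eef_pos"],o["tool_rot"],o["joint_positions"],o["finger_gap"])
f=viewer.grab_frame("wrist");cv2.imwrite("pics/w3.png",f);pickle.dump(viewer.camera_model("wrist"),open("w3.pkl","wb"))
D={}
for t in("tester","light_bar","cover"):
  for d in models.regions_of("wrist",t)[:1]: print(t,round(d["score"],2),np.round(d["extent"]),d["region"].sum());D[t]=d["region"]
pickle.dump(D,open("D3.pkl","wb"))
E
```

```text
3.45 [0.32335013 0.24892356 0.342796  ] [ 0.29870301  0.13523904  0.9437078  -0.04361773] [ 0.64739305  0.01508185  2.03900932 -0.68634019  0.81926228 -0.22717784] 0.04690699060792376
tester 0.89 [158.  80. 480. 410.] 57319
light_bar 0.75 [156. 382. 479. 408.] 4308
cover 0.9 [246. 155. 368. 282.] 14299
```

View pics/w3.png

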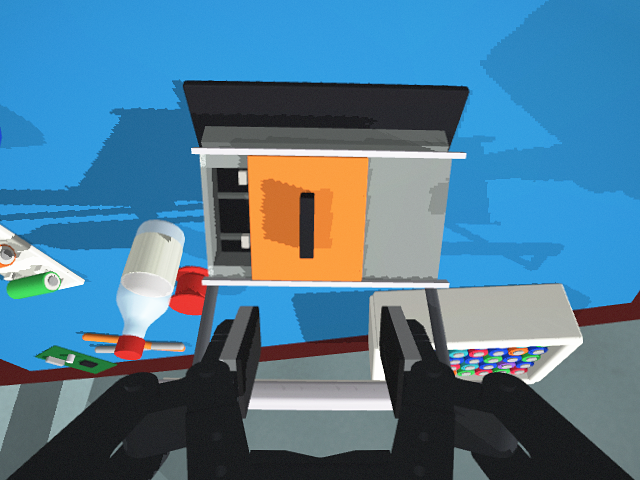

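```bash
python3 - <<'E'
from h import *
import pickle
from scipy.optimize import least_squares
m=pickle.load(open("w3.pkl","rb"));f=cv2.imread("pics/w3.png");hsv=cv2.cvtColor(f,cv2.COLOR_BGR2HSV)
k=((hsv[...,0]>6)&(hsv[...,0]<20)&(hsv[...,1]>140)&(f[...,2]>150)).astype(np.uint8)
n,l,st,_=cv2.connectedComponentsWithStats(k);i=1+st[1:,4].argmax();c=cv2.findContours((l==i).astype(np.uint8),0,1)[0]
h=cv2.convexHull(max(c,key=cv2.contourArea));ap=cv2.approxPolyDP(h,8,True)[:,0];print("orange corners",ap.tolist())
g=cv2.cvtColor(f,cv2.COLOR_BGR2GRAY)
# side lines of orange by line fits on hull-filled mask
km=np.zeros_like(k);cv2.fillConvexPoly(km,h,1)
rows=np.arange(175,265);L=np.polyfit(rows,[np.flatnonzero(km[r]).min() for r in rows],1);Rr=np.polyfit(rows,[np.flatnonzero(km[r]).max()+1 for r in rows],1)
cols=np.arange(265,350);Tt=np.polyfit(cols,[np.flatnonzero(km[:,q]).min() for q in cols],1);B=np.polyfit(cols,[np.flatnonzero(km[:,q]).max()+1 for q in cols],1)
def X(v,hh): A=np.array([[1,-v[0]],[-hh[0],1]]);return np.linalg.solve(A,[v[1],hh[1]])
C=np.array([X(L,Tt),X(Rr,Tt),X(Rr,B),X(L,B)])-.5;print(C.round(1).tolist())
# black base front edge (dark vs blue): bottom outline line & ends
bk=(f.max(2)<60)[70:130,150:500];ys,xs=np.nonzero(bk);print("base rows",ys.min()+70)
for q in(190,320,460): print(q,np.flatnonzero(f[60:140,q].max(1)<60)[:2]+60)
for r in(92,110,125): z=np.flatnonzero(f[r,150:500].max(1)<60)+150;print(r,z.min(),z.max())
# rib
rb=(g[170:275,285:330]<45);ys,xs=np.nonzero(rb);print("rib",xs.min()+285,xs.max()+285,ys.min()+170,ys.max()+170)
np.save("C.npy",C)
E
```

```text
orange corners [[248, 155], [367, 158], [360, 280], [252, 279]]
[[246.3, 154.2], [368.5, 156.6], [361.5, 280.6], [250.9, 280.4]]
base rows 81
190 [81 82]
320 [83 84]
460 [87 88]
92 185 468
110 190 461
125 194 456
rib 300 313 193 257
```

```bash
python3 - <<'E'
from h import *
import pickle
from scipy.optimize import least_squares
m=pickle.load(open("w3.pkl","rb"));C=np.load("C.npy");B=np.array([[183.5,80.5],[468.5,87]])
t=np.radians(35);U=np.array([np.cos(t),0,np.sin(t)]);N=np.array([-np.sin(t),0,np.cos(t)])
def face(x,u,v,n): return tst(x,np.array([0,0,.080])+u*U+np.array([0,v,0])+n*N)
def model(p,yc=-.0475):
    v0=yc+p[3]; 
    Q=[face(p,a,v0+b,p[4]) for a,b in((-.047,-.042),(-.047,.042),(.047,.042),(.047,-.042))]
    return proj(m,np.vstack(Q+[tst(p,np.array([-.075,-.105,0])),tst(p,np.array([-.075,.105,0]))]))
obs=np.vstack([C,B])
r=least_squares(lambda p:(model(p)-obs).ravel(),[.5,.195,-.29,.03,.005],x_scale=[.01,.01,.05,.01,.01])
p=r.x;print(p,"\n",r.fun.reshape(-1,2).round(1).tolist())
np.save("T.npy",p)
for nm,P in (("bar",tst(p,box([.030,-.115,.186],[.052,.115,.202]))),("rib top/bot",np.vstack([face(p,a,-.0475+p[3]+b,p[4]+c) for c in(0,.018) for a in(-.022,.022) for b in(-.005,.005)]))): print(nm,proj(m,P).round().tolist())
mt=viewer.camera_model("top");print("top bar",proj(mt,tst(p,box([.030,-.115,.186],[.052,.115,.202]))).round().tolist())
print("strip ends",proj(m,np.vstack([face(p,a,b,p[4]) for a in(-.05,.05) for b in(-.095,.095)])).round().tolist())
E
```

```text
[ 0.50830263  0.20168932 -0.30179678  0.03435295 -0.00696784] 
 [[4.0, 7.5], [-3.8, 7.4], [-3.6, 0.2], [3.0, -1.3], [-1.2, -6.7], [1.5, -5.7]]
bar [[150.0, 378.0], [144.0, 403.0], [493.0, 382.0], [499.0, 406.0], [159.0, 388.0], [154.0, 411.0], [482.0, 391.0], [487.0, 414.0]]
rib top/bot [[300.0, 196.0], [314.0, 196.0], [300.0, 251.0], [313.0, 251.0], [300.0, 202.0], [314.0, 202.0], [299.0, 259.0], [313.0, 259.0]]
top bar [[283.0, 252.0], [282.0, 250.0], [162.0, 210.0], [160.0, 208.0], [287.0, 240.0], [286.0, 239.0], [167.0, 199.0], [164.0, 197.0]]
strip ends [[196.0, 157.0], [454.0, 162.0], [205.0, 282.0], [438.0, 285.0]]
```

```bash
python3 - <<'E'
from h import *
import pickle
from scipy.optimize import least_squares
m=pickle.load(open("w3.pkl","rb"));f=cv2.imread("pics/w3.png");C=np.load("C.npy")
for c in(290,318,345): print(c,f[370:420:2,c].max(1).tolist())
w=(f.min(2)>225)
for lo,hi in((145,162),(276,292)):
  ys,xs=np.nonzero(w[lo:hi,150:500]);print("strip x",xs.min()+150,xs.max()+150,[ (c,np.flatnonzero(w[lo:hi,c])[[0,-1]]+lo) for c in(230,300,420) if w[lo:hi,c].any()])
t=np.radians(35);U=np.array([np.cos(t),0,np.sin(t)]);N=np.array([-np.sin(t),0,np.cos(t)])
def face(x,u,v,n): return tst(x,np.array([0,0,.080])+u*U+np.array([0,v,0])+n*N)
Bv=np.array([[183.5,80.5],[468.5,87]])
def pts(p):
    v0=-.0475+p[3]
    Q=[face(p,a,v0+b,p[4]) for a,b in((-.047,-.042),(-.047,.042),(.047,.042),(.047,-.042))]
    rib=[face(p,-.022,v0,p[4]+.0),face(p,.022,v0,p[4]+.018)]
    base=[tst(p,np.array([-.075+p[5],-.105,0])),tst(p,np.array([-.075+p[5],.105,0]))]
    return proj(m,np.vstack(Q+rib+base))
def res(p):
    a=pts(p);bar=proj(m,tst(p,np.array([[.030,0,.186],[.052,0,.202]])))
    return np.r_[(a[:4]-C).ravel(),a[4,1]-192.5,a[5,1]-257.5,(a[6:]-Bv).ravel(),bar[:,1]-[381.,409.5],p[5]*10]
r=least_squares(res,[.5,.195,-.29,.03,.005,0],x_scale=[.01,.01,.05,.01,.01,.01])
print(r.x.round(4),r.fun.round(1))
np.save("T.npy",r.x)
E
```

```text
290 [129, 131, 129, 129, 129, 146, 109, 138, 146, 151, 157, 164, 163, 165, 199, 233, 242, 245, 241, 246, 147, 133, 136, 134, 135]
318 [134, 134, 133, 134, 135, 148, 105, 139, 147, 144, 155, 162, 163, 166, 194, 229, 243, 245, 242, 244, 168, 133, 138, 133, 133]
345 [137, 136, 139, 137, 140, 151, 107, 139, 147, 149, 160, 164, 165, 167, 189, 227, 244, 244, 243, 245, 177, 135, 137, 136, 136]
strip x 191 465 [(230, array([149, 154])), (300, array([150, 155])), (420, array([152, 157]))]
strip x 150 448 [(230, array([281, 284])), (300, array([282, 285])), (420, array([283, 286]))]
[ 0.5003  0.2044 -0.2979  0.0344  0.004   0.0134] [ 0.4  0.8 -0.4  0.6 -0.5  0.5  0.4 -0.9 -0.9  1.   0.5 -0.  -0.5 -0.3
 -4.1  1.5  0.1]
```

```bash
cat >> h.py <<'E'
_t35=np.radians(35);U_=np.array([np.cos(_t35),0,np.sin(_t35)]);N_=np.array([-np.sin(_t35),0,np.cos(_t35)])
def face(x,u,v,n): return tst(x,np.array([0,0,.080])+u*U_+np.array([0,v,0])+n*N_)
E
python3 - <<'E'
from h import *
p=np.load("T.npy");u,y,n,Rm=frame(p[2],-1)
g=face(p,0,-.0475+p[3],.015)
print("u",u,"y",y,"n",n)
for b in(.06,.012): delta(g+n*(.155+b),Rm)
E
```

```text
u [ 0.78307663 -0.24041851  0.57357644] y [0.29349681 0.95596005 0.        ] n [-0.54831616  0.16834286  0.81915204]
shift mm [ 46.5 -17.3 -74.3] rotvec deg [ 0.1 -0.  -0.6] clock 3.65
shift mm [  72.8  -25.4 -113.6] rotvec deg [ 0.1 -0.  -0.6] clock 3.65
```

Call:
{"method": "jog_arm", "body": {"plan": [{"tx": 23,"ty": -9,"tz": -37,"wx": 0,"wy": 0,"wz": -0.6,"hand": 0.1},{"tx": 46.5,"ty": -17.3,"tz": -74,"wx": 0,"wy": 0,"wz": -0.6,"hand": 0.1},{"tx": 60,"ty": -21.5,"tz": -94,"wx": 0,"wy": 0,"wz": -0.6,"hand": 0.1},{"tx": 72.8,"ty": -25.4,"tz": -113.6,"wx": 0,"wy": 0,"wz": -0.6,"hand": 0.1},{"tx": 72.8,"ty": -25.4,"tz": -113.6,"wx": 0,"wy": 0,"wz": -0.6,"hand": 0.1}]}}

```text
clock: 4.28
eef_pos: [0.3974, 0.2208, 0.2284]
tool_rot: [0.296, 0.143, 0.943, -0.047]
force: [0.2, 0.2, 0.1]
finger_gap: 0.0471
gripper_force: 0.0
```

```bash
python3 - <<'E'
from h import *
o=robot.get_obs();print(o["force"].round(1),o["joint_positions"].round(3),o["eef_pos"])
cv2.imwrite("pics/w4.png",viewer.grab_frame("wrist"))
E
```

```text
[0.2 0.2 0.1] [ 0.491  0.311  2.02  -0.91   0.546 -0.044] [0.39742197 0.22076498 0.2283936 ]
```

View pics/w4.png

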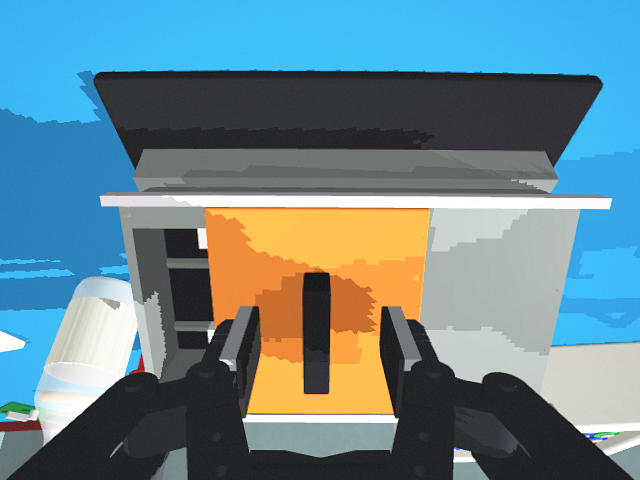

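```bash
cat > k.py <<'E'
from h import *
from scipy.optimize import least_squares
D=[([-1.38961666,.299910454,1.52104936,0,1.32070923,-.0666134],[.13488203,-.53318571,.40465394]),
([-.553953979,.282694491,1.60192616,.000195,1.25795666,-.561989],[.47108499,-.24834212,.38011741]),
([.64739305,.01508185,2.03900932,-.68634019,.81926228,-.22717784],[.32335013,.24892356,.342796])]
def fk(q,g):
    a,L1,L2,e,h,d=g
    W=R.from_euler("z",q[0]);s=q[1]+q[2]
    r=a+L1*np.sin(q[1])+L2*np.sin(s)+e*np.cos(s);z=h+L1*np.cos(q[1])+L2*np.cos(s)-e*np.sin(s)
    Rt=(W*R.from_euler("y",s)*R.from_euler("ZYZ",[q[3],q[4],q[5]+np.pi/2])).as_matrix()
    return W.apply([r,0,z])+d*Rt[:,2],Rt
_o=robot.get_obs() if 0 else None
D.append(([.491,.311,2.02,-.91,.546,-.044],[.39742197,.22076498,.2283936]))
_f=least_squares(lambda g:np.r_[np.concatenate([(fk(q,g)[0]-p)for q,p in D]),1e-3*(g-[0,.4,.35,0,.3,.1])],[0,.4,.35,0,.3,.1]);G=_f.x
lo=np.array([-3.03,-.79,.23,-1.04,0,-2.55]);hi=np.array([3.03,2.21,2.52,4.18,3.07,2.55])
def ik(p,Rm,q0):
    def c(q):
        a,b=fk(q,G);return np.r_[(a-p)*10,R.from_matrix(b@Rm.T).as_rotvec()]
    r=least_squares(c,q0);q=r.x;q=np.r_[q[:5],(q[5]+np.pi)%(2*np.pi)-np.pi];return q,np.abs(r.fun).max(),np.minimum(q-lo,hi-q)
E
python3 - <<'E'
from k import *
print(G.round(4),np.abs(_f.fun[:12]).max())
o=robot.get_obs();q0=o["joint_positions"];p0=o["eef_pos"]
T=np.load("T.npy");Q=q0
g0=p0+.155*q2R(o["tool_rot"]).as_matrix()[:,2]
u,y,n,_=frame(T[2],-1);b0=face(T,0,-.0475,-.018)
for sg in(-1,1):
 for nm,g in(("now",g0),("open",g0+.060*y),("shut",g0-.033*y),("seat",b0+.008*n),("seat+60",b0+.068*n),("seat+100",b0+.108*n)):
  for tilt in(35,25,20,15,45,55):
   _,_,nn,Rm=frame(T[2],sg,tilt)
   s=q0.copy(); s[5]+=0 if sg<0 else 2.6
   q,e,mg=ik(g-.155*Rm[:,2],Rm,s);print(sg,nm,tilt,q.round(2),round(e,4),"worst",mg.argmin()+1,mg.min().round(2))
E
```

```text
Traceback (most recent call last):
NameError: name '_f' is not defined
```

```bash
cat > q.py <<'E'
from k import *
import k
print(G.round(4),np.abs(k._f.fun[:12]).max())
o=robot.get_obs();q0=o["joint_positions"];p0=o["eef_pos"]
T=np.load("T.npy");Q=q0
g0=p0+.155*q2R(o["tool_rot"]).as_matrix()[:,2]
u,y,n,_=frame(T[2],-1);b0=face(T,0,-.0475,-.018)
for sg in(-1,1):
 for nm,g in(("now",g0),("open",g0+.060*y),("shut",g0-.033*y),("seat",b0+.008*n),("seat+60",b0+.068*n)):
  for tilt in(35,25,20,15,45,55):
   _,_,nn,Rm=frame(T[2],sg,tilt)
   s=q0.copy(); s[5]+=0 if sg<0 else 2.6
   q,e,mg=ik(g-.155*Rm[:,2],Rm,s);print(sg,nm,tilt,q.round(2),round(e,4),"worst",mg.argmin()+1,mg.min().round(2))
E
python3 q.py
```

```text
[ 0.0611  0.3763  0.3851 -0.0052  0.1263 -0.0097] 0.03637440909463488
-1 now 35 [ 0.5   0.31  2.02 -0.92  0.54 -0.03] 0.0 worst 4 0.12
-1 now 25 [ 0.47  0.32  1.97 -0.55  0.6  -0.39] 0.0 worst 4 0.49
-1 now 20 [ 0.45  0.33  1.94 -0.39  0.65 -0.54] 0.0 worst 3 0.58
-1 now 15 [ 0.43  0.34  1.91 -0.27  0.71 -0.65] 0.0 worst 3 0.61
-1 now 45 [ 0.53  0.32  2.08 -1.33  0.57  0.37] 0.0 worst 4 -0.29
-1 now 55 [ 0.56  0.34  2.12 -1.66  0.67  0.7 ] 0.0 worst 4 -0.62
-1 open 35 [ 0.58  0.41  1.89 -0.87  0.62 -0.02] 0.0 worst 4 0.17
-1 open 25 [ 0.55  0.42  1.83 -0.54  0.67 -0.34] 0.0 worst 4 0.5
-1 open 20 [ 0.53  0.42  1.8  -0.4   0.71 -0.47] 0.0 worst 4 0.64
-1 open 15 [ 0.52  0.44  1.77 -0.27  0.77 -0.58] 0.0 worst 3 0.75
-1 open 45 [ 0.61  0.41  1.93 -1.23  0.64  0.32] 0.0 worst 4 -0.19
-1 open 55 [ 0.64  0.43  1.98 -1.53  0.72  0.61] 0.0 worst 4 -0.49
-1 shut 35 [ 0.45  0.26  2.09 -0.94  0.5  -0.04] 0.0 worst 4 0.1
-1 shut 25 [ 0.41  0.27  2.03 -0.54  0.56 -0.44] 0.0 worst 3 0.49
-1 shut 20 [ 0.4   0.28  2.   -0.39  0.62 -0.59] 0.0 worst 3 0.52
-1 shut 15 [ 0.38  0.3   1.97 -0.26  0.68 -0
[... 2250 characters left out ...]
49  2.75] 0.0 worst 6 -0.2
1 seat 20 [ 0.37  0.38  1.98 -0.42  0.55  2.57] 0.0 worst 6 -0.02
1 seat 15 [ 0.35  0.39  1.94 -0.28  0.62  2.43] 0.0 worst 6 0.12
1 seat 45 [ 0.44  0.37  2.12 -1.54  0.5  -2.61] 0.0 worst 4 -0.5
1 seat 55 [ 0.47  0.4   2.16 -1.87  0.64 -2.27] 0.0 worst 4 -0.83
1 seat+60 35 [ 0.47  0.2   2.11 -0.88  0.54  3.04] 0.0 worst 6 -0.49
1 seat+60 25 [ 0.43  0.21  2.05 -0.52  0.61  2.69] 0.0 worst 6 -0.14
1 seat+60 20 [ 0.42  0.23  2.02 -0.37  0.66  2.55] 0.0 worst 6 -0.0
1 seat+60 15 [ 0.4   0.24  1.99 -0.25  0.73  2.44] 0.0 worst 6 0.11
1 seat+60 45 [ 0.5   0.2   2.16 -1.29  0.55 -2.84] 0.0 worst 6 -0.29
1 seat+60 55 [ 0.53  0.23  2.21 -1.65  0.65 -2.49] 0.0 worst 4 -0.61
```

```bash
python3 - <<'E'
import re
s=open("k.py").read()
a=s.index("_o=");b=s.index("lo=np")
s=s[:a]+'''_o=robot.get_obs();D.append((_o["joint_positions"],_o["eef_pos"]))
_f=min((least_squares(lambda g:np.r_[np.concatenate([(fk(q,g)[0]-p)for q,p in D]),1e-4*g],x0) for x0 in np.random.default_rng(0).uniform([-.1,.2,.2,-.1,0,0],[.2,.5,.5,.1,.4,.3],(30,6))),key=lambda r:r.cost);G=_f.x
if __name__=="__main__": print(G.round(4),_f.fun.round(4))
'''+s[b:]
open("k.py","w").write(s)
E
python3 k.py; python3 - <<'E'
from k import *
for q,p in D: 
  print(fk(q,G)[0]-p)
o=robot.get_obs();print(R.from_matrix(fk(o["joint_positions"],G)[1].T@q2R(o["tool_rot"]).as_matrix()).as_rotvec())
E
```

```text
[ 0.0616  0.3763  0.3846 -0.0051  0.1263 -0.0098] [-0.0364 -0.0046  0.0006 -0.017  -0.0326  0.0034 -0.0015  0.0001 -0.0065
  0.002  -0.0027  0.0026  0.      0.      0.     -0.      0.     -0.    ]
[-0.0363749  -0.00455064  0.00057816]
[-0.01695285 -0.03256741  0.0033715 ]
[-1.50218379e-03  8.55773302e-05 -6.52684013e-03]
[ 0.00203239 -0.0027105   0.00257718]
[-3.78713384e-16 -4.95483503e-17 -9.83921349e-17]
```

```bash
sed -i 's/a,L1,L2,e,h,d=g/a,L1,L2,e,h,d,c=g/; s/W.apply(\[r,0,z\])/W.apply([r,c,z])/; s/\[-.1,.2,.2,-.1,0,0\],\[.2,.5,.5,.1,.4,.3\],(30,6)/[-.1,.2,.2,-.1,0,0,0],[.2,.5,.5,.1,.4,.3,.05],(30,7)/' k.py
python3 k.py && sed -i 's/^for sg in/print(q0.round(3));sgs=0\nfor sg in/; s/ for tilt in(35,25,20,15,45,55)/ for tilt in(35,30,25)/' q.py && sed -i '/^for sg in/,$s/(-1,1)/(-1,)/; s/^print(G.*//' q.py && python3 q.py
python3 - <<'E'
from k import *
c=np.array([.4676,-.2136,.021]);a=1.6195;ax=np.array([np.cos(a),np.sin(a),0])
# tool x=-ax at dl=0; lean dl (toward minus end) ; roll ph about cell axis
o=robot.get_obs()
for dl in(0,5,10,15,20):
  for ph in(-20,-10,0,10,20):
    z=np.array([0,0,-1.]);x=-ax;Rm=np.c_[x,np.cross(z,x),z]
    Rm=(R.from_rotvec(ax*np.radians(ph))*R.from_matrix(Rm)*R.from_euler("y",dl,degrees=True)).as_matrix()
    q,e,mg=ik(c-.147*Rm[:,2],Rm,[-.5,.5,1.6,0,1.2,2.5]);print(dl,ph,(Rm[:,2]@ax).round(2),q.round(2),round(e,4),mg.argmin()+1,mg.min().round(2))
E
```

```text
[0.     0.4242 0.4475 0.0409 0.2212 0.0714 0.0366] [ 0.  0.  0. -0. -0.  0. -0.  0. -0.  0. -0.  0.  0.  0.  0.  0.  0.  0.
  0.]
[ 0.492  0.31   2.02  -0.909  0.546 -0.045]
-1 now 35 [ 0.49  0.31  2.02 -0.91  0.54 -0.05] 0.0 worst 4 0.13
-1 now 30 [ 0.46  0.31  1.99 -0.7   0.56 -0.26] 0.0 worst 4 0.34
-1 now 25 [ 0.44  0.31  1.95 -0.52  0.61 -0.45] 0.0 worst 4 0.52
-1 open 35 [ 0.58  0.39  1.89 -0.87  0.62 -0.03] 0.0 worst 4 0.17
-1 open 30 [ 0.55  0.39  1.86 -0.68  0.64 -0.21] 0.0 worst 4 0.36
-1 open 25 [ 0.53  0.4   1.83 -0.52  0.68 -0.38] 0.0 worst 4 0.52
-1 shut 35 [ 0.43  0.26  2.09 -0.93  0.5  -0.07] 0.0 worst 4 0.11
-1 shut 30 [ 0.41  0.26  2.05 -0.7   0.52 -0.3 ] 0.0 worst 4 0.34
-1 shut 25 [ 0.38  0.27  2.01 -0.51  0.57 -0.5 ] 0.0 worst 3 0.51
-1 seat 35 [ 0.4   0.36  2.06 -1.04  0.44  0.03] 0.0 worst 4 -0.0
-1 seat 30 [ 0.38  0.35  2.02 -0.78  0.46 -0.24] 0.0 worst 4 0.26
-1 seat 25 [ 0.35  0.36  1.99 -0.55  0.51 -0.47] 0.0 worst 4 0.49
-1 seat+60 35 [ 0.46  0.2   2.1  -0.87  0.54 -0.11] 0.0 worst 4 0.17
-1 seat+60 30 [ 0.43  0.21  2.07 -0.67  0.57 -0.33] 0.0 worst 4 0.37
[... 898 characters left out ...]
2.87] 0.0 6 -0.32
10 20 -0.17 [-0.37  0.67  1.65 -0.34  1.1   2.88] 0.0 6 -0.33
15 -20 -0.26 [-0.47  0.46  2.04 -0.27  0.22  2.92] 0.0 6 -0.37
15 -10 -0.26 [-0.44  0.48  1.96 -0.35  0.45  2.98] 0.0 6 -0.43
15 0 -0.26 [-0.4   0.53  1.86 -0.38  0.67  2.99] 0.0 6 -0.44
15 10 -0.26 [-0.37  0.59  1.77 -0.41  0.88  2.98] 0.0 6 -0.43
15 20 -0.26 [-0.34  0.66  1.67 -0.43  1.08  2.96] 0.0 6 -0.41
20 -20 -0.34 [-0.43  0.46  2.06 -0.78  0.22 -2.83] 0.0 6 -0.28
20 -10 -0.34 [-0.4   0.49  1.97 -0.59  0.44 -3.05] 0.0 6 -0.5
20 0 -0.34 [-0.37  0.53  1.88 -0.54  0.66 -3.14] 0.0 6 -0.59
20 10 -0.34 [-0.34  0.59  1.79 -0.52  0.86  3.09] 0.0 6 -0.54
20 20 -0.34 [-0.32  0.66  1.69 -0.52  1.06  3.04] 0.0 6 -0.49
```

Call:
{"method": "jog_arm", "body": {"plan": [{"tx": 0,"ty": 0,"tz": 0,"wx": 0,"wy": 0,"wz": 0,"hand": -1},{"tx": 0,"ty": 0,"tz": 0,"wx": 0,"wy": 0,"wz": 0,"hand": -1},{"tx": 0,"ty": 0,"tz": 0,"wx": 0,"wy": 0,"wz": 0,"hand": -1},{"tx": 0,"ty": 0,"tz": 0,"wx": 0,"wy": 0,"wz": 0,"hand": -1}]}}

```text
clock: 4.82
eef_pos: [0.3965, 0.2227, 0.23]
tool_rot: [0.298, 0.142, 0.943, -0.045]
force: [-5.5, 0.4, 7.3]
finger_gap: 0.0084
gripper_force: 60.1
```

Call:
{"method": "jog_arm", "body": {"plan": [{"tx": 3,"ty": 9.5,"tz": 0,"wx": 0,"wy": 0,"wz": 0,"hand": -1},{"tx": 6,"ty": 19,"tz": 0,"wx": 0,"wy": 0,"wz": 0,"hand": -1},{"tx": 9,"ty": 29,"tz": 0,"wx": 0,"wy": 0,"wz": 0,"hand": -1},{"tx": 12,"ty": 39,"tz": 0,"wx": 0,"wy": 0,"wz": 0,"hand": -1},{"tx": 15,"ty": 49,"tz": 0,"wx": 0,"wy": 0,"wz": 0,"hand": -1}]}}

```text
clock: 5.45
eef_pos: [0.412, 0.2719, 0.23]
tool_rot: [0.298, 0.142, 0.943, -0.045]
force: [3.3, -3.8, 4.2]
finger_gap: 0.0083
gripper_force: 59.1
```

Call:
{"method": "jog_arm", "body": {"plan": [{"tx": 0,"ty": 3,"tz": 1.2,"wx": 0,"wy": 0,"wz": 0,"hand": -1},{"tx": 1,"ty": 6,"tz": 1.2,"wx": 0,"wy": 0,"wz": 0,"hand": -1},{"tx": 1,"ty": 6,"tz": 1.2,"wx": 0,"wy": 0,"wz": 0,"hand": -1}]}}

```text
clock: 5.82
eef_pos: [0.4132, 0.2759, 0.2301]
tool_rot: [0.297, 0.143, 0.943, -0.048]
force: [10.2, -20.7, -1.1]
finger_gap: 0.0082
gripper_force: 61.8
```

Call:
{"method": "jog_arm", "body": {"plan": [{"tx": 0.6,"ty": 2,"tz": 0,"wx": 0,"wy": 0,"wz": 0,"hand": -1},{"tx": 0.6,"ty": 2,"tz": 0,"wx": 0,"wy": 0,"wz": 0,"hand": -1}]}}

```text
clock: 6.08
eef_pos: [0.4136, 0.2768, 0.2301]
tool_rot: [0.297, 0.144, 0.943, -0.05]
force: [1.4, -33.0, 9.2]
finger_gap: 0.0083
gripper_force: 63.2
```

Call:
{"method": "jog_arm", "body": {"plan": [{"tx": 0.6,"ty": 2,"tz": 0,"wx": 0,"wy": 0,"wz": 0,"hand": -1},{"tx": 0.6,"ty": 2,"tz": 0,"wx": 0,"wy": 0,"wz": 0,"hand": -1}]}}

```text
clock: 6.32
eef_pos: [0.414, 0.2777, 0.23]
tool_rot: [0.296, 0.145, 0.943, -0.053]
force: [-6.5, -45.5, 18.6]
finger_gap: 0.0084
gripper_force: 64.5
```

Call:
{"method": "jog_arm", "body": {"plan": [{"tx": 0.6,"ty": 2,"tz": 0,"wx": 0,"wy": 0,"wz": 0,"hand": -1},{"tx": 0.6,"ty": 2,"tz": 0,"wx": 0,"wy": 0,"wz": 0,"hand": -1}]}}

```text
clock: 6.58
eef_pos: [0.4143, 0.2787, 0.2299]
tool_rot: [0.296, 0.146, 0.943, -0.055]
force: [-15.4, -58.9, 27.1]
finger_gap: 0.0083
gripper_force: 65.8
```

Call:
{"method": "jog_arm", "body": {"plan": [{"tx": -1.5,"ty": -5,"tz": 0,"wx": 0,"wy": 0,"wz": 0,"hand": -1},{"tx": -2.5,"ty": -8,"tz": 0,"wx": 0,"wy": 0,"wz": 0,"hand": -1},{"tx": -2.5,"ty": -8,"tz": 0,"wx": 0,"wy": 0,"wz": 0,"hand": -1}]}}

```text
clock: 6.95
eef_pos: [0.4128, 0.2745, 0.2302]
tool_rot: [0.297, 0.142, 0.943, -0.046]
force: [19.7, -8.1, -10.8]
finger_gap: 0.008
gripper_force: 60.8
```

```bash
python3 - <<'E'
from h import *
o=robot.get_obs();T=np.load("T.npy");Rm=q2R(o["tool_rot"]).as_matrix()
print(o["eef_pos"],o["force"].round(1),o["joint_positions"].round(3))
g=o["eef_pos"]+.155*Rm[:,2];l=R.from_euler("z",-T[2]).apply(g-[T[0],T[1],0])-[0,0,.08]
print("local u,v,n",l@U_,l[1],l@N_,"yaw of tool y",Rm[:,1],np.degrees(np.arctan2(Rm[1,1],Rm[0,1])),np.degrees(T[2])+90)
f=viewer.grab_frame("wrist");cv2.imwrite("pics/w5.png",f)
E
```

```text
[0.41275802 0.27453677 0.23019749] [ 19.7  -8.1 -10.8] [ 0.577  0.386  1.904 -0.867  0.619 -0.029]
local u,v,n 0.0008563061012908716 0.04088462367070324 0.02782313633382196 yaw of tool y [ 0.29557314  0.9553173  -0.00231968] 72.80804370991413 72.9325785140626
```

View pics/w5.png

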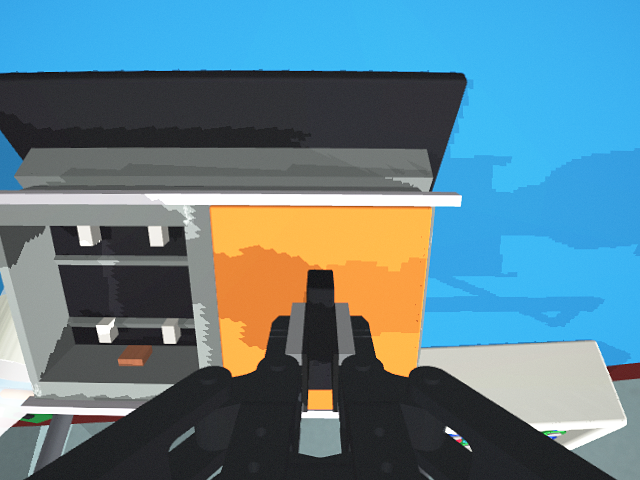

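```bash
python3 - <<'E'
from h import *
T=np.load("T.npy");m=viewer.camera_model("wrist")
f=cv2.imread("pics/w5.png")
w=(f.min(2)>185).astype(np.uint8);w[:,195:]=0;w[:220]=0;w[350:]=0;w[:,:70]=0
n,l,st,c=cv2.connectedComponentsWithStats(w)
for i in range(1,n):
  if st[i,4]>40: print(st[i],c[i].round(1))
for v0 in(-.0511,-.0475):
 P=[[face(T,su*.026+a,v0+sv*.0165+b,-.018-.005) for a in(-.005,.005) for b in(-.003,.003)] for su in(-1,1) for sv in(-1,1)]
 for p in P: q=proj(m,p);print(v0,q.min(0).round(1),q.max(0).round(1))
 print("rim",proj(m,[face(T,a,v0+b,0) for a in(-.0375,.0375) for b in(-.038,.038)]).round().tolist())
E
```

```text
[183 220  12  19 155] [189.4 229.2]
[ 77 226  16  20 250] [ 84.8 235.5]
[148 226  15  20 259] [155.2 235.5]
[ 98 261  21   4  61] [107.2 262.3]
[ 96 319  19  24 258] [104.6 331.8]
[162 326  14  18 208] [168.4 334.4]
-0.0511 [ 75.3 222.5] [ 92.  243.4]
-0.0511 [146.7 222.5] [162.5 243.5]
-0.0511 [ 95.7 323.6] [111.  341.2]
-0.0511 [161.3 324.2] [175.8 341.9]
rim [[-5.0, 223.0], [183.0, 223.0], [38.0, 380.0], [201.0, 383.0]]
-0.0475 [ 83.  222.5] [ 99.7 243.4]
-0.0475 [154.5 222.4] [170.3 243.5]
-0.0475 [102.8 323.6] [118.  341.3]
-0.0475 [168.5 324.3] [182.9 341.9]
rim [[4.0, 223.0], [192.0, 223.0], [45.0, 380.0], [209.0, 383.0]]
```

Call:
{"method": "jog_arm", "body": {"plan": [{"tx": -0.5,"ty": -1,"tz": 0,"wx": 0,"wy": 0,"wz": 0,"hand": 0},{"tx": -0.5,"ty": -1,"tz": 0,"wx": 0,"wy": 0,"wz": 0,"hand": 0},{"tx": -0.5,"ty": -1,"tz": 0,"wx": 0,"wy": 0,"wz": 0,"hand": 0},{"tx": -22,"ty": 6,"tz": 33,"wx": 0,"wy": 0,"wz": 0,"hand": 0},{"tx": -50,"ty": 14,"tz": 75,"wx": 0,"wy": 0,"wz": 0,"hand": 0}]}}

```text
clock: 7.62
eef_pos: [0.3614, 0.2895, 0.3056]
tool_rot: [0.296, 0.142, 0.943, -0.046]
force: [0.0, -0.6, 0.9]
finger_gap: 0.043
gripper_force: 0.0
```

```bash
cat > path.py <<'E'
from k import *
def path(qs,n,p0=None,R0=None):
    """rows through joint waypoints, 5 per call; rotvec relative to each call's start"""
    Q=[]
    for a,b,k in zip(qs[:-1],qs[1:],n): Q+=[a+(b-a)*i/k for i in range(1,k+1)]
    P0,RR0=fk(qs[0],G);prev=RR0
    for i,q in enumerate(Q):
        P,Rm=fk(q,G)
        st=np.degrees(R.from_matrix(Rm@prev.T).magnitude());prev=Rm
        print("CALL" if i%5==0 else "    ",((P-P0)*1000).round(0).astype(int).tolist(),R.from_matrix(Rm@RR0.T).as_rotvec(degrees=True).round(1).tolist(),"| step",st.round(1),"grasp",(P+.155*Rm[:,2]).round(2),"tcp",P.round(2))
        if i%5==4: P0,RR0=P,Rm
def rackR(a,ph,dl=0):
    ax=np.array([np.cos(a),np.sin(a),0]);z=np.array([0,0,-1.]);x=-ax
    return (R.from_rotvec(ax*np.radians(ph))*R.from_matrix(np.c_[x,np.cross(z,x),z])*R.from_euler("y",dl,degrees=True)).as_matrix()
E
python3 - <<'E'
from path import *
o=robot.get_obs();q0=o["joint_positions"];print(o["force"].round(1),q0.round(2),o["eef_pos"],o["finger_gap"])
Rm=rackR(1.6195,-8);c=np.array([.4676,-.2136,.021])
q1,e,mg=ik(c-(.155+.16)*Rm[:,2],Rm,[-.5,.3,1.8,0,.8,2.4]);print(q1.round(2),e,mg.round(2))
qm=(q0+q1)/2;qm[1]=.1;qm[2]=1.9;print(fk(qm,G)[0])
path([q0,qm,q1],[10,10])
E
```

```text
[ 0.  -0.6  0.9] [ 0.67  0.2   1.94 -0.74  0.78 -0.13] [0.36135895 0.28946644 0.30561178] 0.04303881188572551
[-0.56  0.19  1.83  0.09  1.    2.49] 5.551115123125783e-16 [2.47 0.98 0.69 1.13 1.   0.06]
[0.4493569  0.04371202 0.3532585 ]
CALL [16, -22, 5] [5.6, -0.5, -11.3] | step 12.6 grasp [0.46 0.24 0.18] tcp [0.38 0.27 0.31]
     [30, -45, 9] [11.1, -1.3, -22.7] | step 12.6 grasp [0.47 0.21 0.18] tcp [0.39 0.24 0.31]
     [42, -69, 14] [16.4, -2.3, -34.1] | step 12.6 grasp [0.47 0.18 0.19] tcp [0.4  0.22 0.32]
     [53, -94, 19] [21.7, -3.6, -45.5] | step 12.6 grasp [0.48 0.16 0.19] tcp [0.41 0.2  0.32]
     [63, -118, 23] [26.8, -5.1, -56.9] | step 12.6 grasp [0.49 0.13 0.19] tcp [0.42 0.17 0.33]
CALL [8, -25, 5] [4.8, -1.4, -11.6] | step 12.6 grasp [0.49 0.11 0.2 ] tcp [0.43 0.15 0.33]
     [15, -51, 10] [9.4, -3.0, -23.2] | step 12.6 grasp [0.49 0.08 0.2 ] tcp [0.44 0.12 0.34]
     [20, -76, 14] [14.0, -4.7, -34.8] | step 12.6 grasp [0.49 0.06 0.2 ] tcp [0.44 0.1  0.34]
     [23, -102, 19] [18.4, -6.5, -46.4] | step 12.6 grasp [0.49 0.03 0.21] tcp [0.45 0.07 0.35]
     [25, -12
[... 387 characters left out ...]
-104, -9] [15.1, -3.7, -47.2] | step 12.4 grasp [ 0.48 -0.08  0.19] tcp [ 0.46 -0.06  0.34]
     [6, -130, -11] [18.5, -4.7, -59.1] | step 12.4 grasp [ 0.48 -0.11  0.19] tcp [ 0.45 -0.09  0.34]
CALL [-3, -26, -2] [3.4, -0.7, -11.9] | step 12.4 grasp [ 0.47 -0.13  0.19] tcp [ 0.45 -0.11  0.34]
     [-8, -52, -4] [6.7, -1.4, -23.9] | step 12.4 grasp [ 0.47 -0.15  0.19] tcp [ 0.45 -0.14  0.34]
     [-14, -78, -6] [9.9, -2.1, -35.9] | step 12.4 grasp [ 0.46 -0.17  0.18] tcp [ 0.44 -0.16  0.34]
     [-22, -104, -8] [13.1, -2.6, -47.9] | step 12.4 grasp [ 0.45 -0.19  0.18] tcp [ 0.43 -0.19  0.33]
     [-31, -129, -9] [16.3, -3.1, -59.8] | step 12.4 grasp [ 0.45 -0.21  0.18] tcp [ 0.42 -0.22  0.33]
```

```bash
python3 - <<'E'
from path import *
o=robot.get_obs();q0=o["joint_positions"]
Rm=rackR(1.6195,-12);c=np.array([.4676,-.2136,.021])
q1,e,mg=ik(c-(.155+.16)*Rm[:,2],Rm,[-.5,.3,1.8,0,.8,2.4]);print(q1.round(2),e,mg.round(2))
qm=(q0+q1)/2;qm[1]=-.15;qm[2]=2.15;print(fk(qm,G)[0])
path([q0,qm,q1],[13,12])
E
```

```text
[-0.59  0.15  1.9   0.16  0.93  2.42] 1.6653345369377348e-15 [2.44 0.94 0.62 1.2  0.93 0.13]
[0.34647482 0.03420551 0.35075117]
CALL [6, -22, 5] [4.4, -0.3, -8.6] | step 9.7 grasp [0.45 0.24 0.18] tcp [0.37 0.27 0.31]
     [10, -44, 10] [8.8, -0.8, -17.3] | step 9.7 grasp [0.45 0.21 0.18] tcp [0.37 0.25 0.32]
     [14, -66, 14] [13.1, -1.5, -26.0] | step 9.7 grasp [0.45 0.19 0.19] tcp [0.38 0.22 0.32]
     [16, -87, 18] [17.4, -2.2, -34.7] | step 9.7 grasp [0.45 0.17 0.19] tcp [0.38 0.2  0.32]
     [16, -108, 22] [21.5, -3.2, -43.4] | step 9.7 grasp [0.45 0.15 0.19] tcp [0.38 0.18 0.33]
CALL [0, -21, 4] [4.0, -0.9, -8.8] | step 9.7 grasp [0.44 0.12 0.2 ] tcp [0.38 0.16 0.33]
     [-2, -41, 7] [7.9, -2.0, -17.6] | step 9.7 grasp [0.44 0.1  0.2 ] tcp [0.38 0.14 0.34]
     [-5, -60, 10] [11.8, -3.1, -26.4] | step 9.7 grasp [0.43 0.09 0.2 ] tcp [0.37 0.12 0.34]
     [-8, -79, 13] [15.6, -4.3, -35.3] | step 9.7 grasp [0.42 0.07 0.2 ] tcp [0.37 0.1  0.34]
     [-13, -97, 16] [19.3, -5.5, -44.1] | step 9.7 grasp [0.42 0.05 0.2 ] tcp [0.36 0.08 0.34]
CALL [-5, -17, 2] [3.6, -1.3, -8.9] | ste
[... 729 characters left out ...]
     [28, -79, -6] [13.3, -2.7, -39.3] | step 10.4 grasp [ 0.43 -0.1   0.19] tcp [ 0.39 -0.08  0.34]
     [33, -100, -8] [16.5, -3.4, -49.2] | step 10.4 grasp [ 0.43 -0.11  0.19] tcp [ 0.4  -0.1   0.34]
CALL [3, -22, -2] [3.2, -0.6, -9.9] | step 10.4 grasp [ 0.43 -0.13  0.19] tcp [ 0.4  -0.12  0.34]
     [5, -45, -4] [6.3, -1.2, -19.8] | step 10.4 grasp [ 0.43 -0.15  0.19] tcp [ 0.4  -0.15  0.34]
     [6, -69, -7] [9.4, -1.8, -29.7] | step 10.4 grasp [ 0.43 -0.17  0.18] tcp [ 0.4  -0.17  0.33]
     [5, -92, -9] [12.5, -2.3, -39.6] | step 10.4 grasp [ 0.43 -0.19  0.18] tcp [ 0.4  -0.19  0.33]
     [3, -117, -12] [15.7, -2.8, -49.5] | step 10.4 grasp [ 0.43 -0.22  0.18] tcp [ 0.4  -0.22  0.33]
```

Call:
{"method": "jog_arm", "body": {"plan": [{"tx": 6,"ty": -22,"tz": 5,"wx": 4.4,"wy": -0.3,"wz": -8.6,"hand": -0.15},{"tx": 10,"ty": -44,"tz": 10,"wx": 8.8,"wy": -0.8,"wz": -17.3,"hand": -0.15},{"tx": 14,"ty": -66,"tz": 14,"wx": 13.1,"wy": -1.5,"wz": -26,"hand": -0.15},{"tx": 16,"ty": -87,"tz": 18,"wx": 17.4,"wy": -2.2,"wz": -34.7,"hand": -0.15},{"tx": 16,"ty": -108,"tz": 22,"wx": 21.5,"wy": -3.2,"wz": -43.4,"hand": -0.15}]}}

```text
clock: 8.25
eef_pos: [0.3779, 0.1809, 0.3275]
tool_rot: [0.254, 0.533, 0.807, 0.026]
force: [-0.3, -0.3, 0.2]
finger_gap: 0.0365
gripper_force: 0.0
```

Call:
{"method": "jog_arm", "body": {"plan": [{"tx": 0,"ty": -21,"tz": 4,"wx": 4,"wy": -0.9,"wz": -8.8,"hand": -0.15},{"tx": -2,"ty": -41,"tz": 7,"wx": 7.9,"wy": -2,"wz": -17.6,"hand": -0.15},{"tx": -5,"ty": -60,"tz": 10,"wx": 11.8,"wy": -3.1,"wz": -26.4,"hand": -0.15},{"tx": -8,"ty": -79,"tz": 13,"wx": 15.6,"wy": -4.3,"wz": -35.3,"hand": -0.15},{"tx": -13,"ty": -97,"tz": 16,"wx": 19.3,"wy": -5.5,"wz": -44.1,"hand": -0.15}]}}

```text
clock: 8.88
eef_pos: [0.3647, 0.0839, 0.3435]
tool_rot: [0.191, 0.828, 0.52, 0.085]
force: [0.6, 0.3, 0.6]
finger_gap: 0.0362
gripper_force: 0.0
```

Call:
{"method": "jog_arm", "body": {"plan": [{"tx": -5,"ty": -17,"tz": 2,"wx": 3.6,"wy": -1.3,"wz": -8.9,"hand": -0.15},{"tx": -12,"ty": -34,"tz": 5,"wx": 7.1,"wy": -2.6,"wz": -17.8,"hand": -0.15},{"tx": -18,"ty": -50,"tz": 7,"wx": 10.6,"wy": -3.9,"wz": -26.7,"hand": -0.15},{"tx": -8,"ty": -67,"tz": 6,"wx": 14.1,"wy": -4.6,"wz": -36.4,"hand": -0.15},{"tx": 1,"ty": -84,"tz": 5,"wx": 17.5,"wy": -5.3,"wz": -46.2,"hand": -0.15}]}}

```text
clock: 9.5
eef_pos: [0.3661, 0.0, 0.3485]
tool_rot: [0.108, 0.979, 0.128, 0.117]
force: [-0.7, 0.5, -0.5]
finger_gap: 0.0362
gripper_force: 0.0
```

Call:
{"method": "jog_arm", "body": {"plan": [{"tx": 9,"ty": -18,"tz": -1,"wx": 3.4,"wy": -0.7,"wz": -9.8,"hand": -0.15},{"tx": 16,"ty": -38,"tz": -2,"wx": 6.8,"wy": -1.3,"wz": -19.6,"hand": -0.15},{"tx": 23,"ty": -58,"tz": -4,"wx": 10.1,"wy": -2,"wz": -29.4,"hand": -0.15},{"tx": 28,"ty": -79,"tz": -6,"wx": 13.3,"wy": -2.7,"wz": -39.3,"hand": -0.15},{"tx": 33,"ty": -100,"tz": -8,"wx": 16.5,"wy": -3.4,"wz": -49.2,"hand": -0.15}]}}

```text
clock: 10.12
eef_pos: [0.3991, -0.1001, 0.3403]
tool_rot: [0.012, 0.945, -0.311, 0.106]
force: [-0.3, -0.2, -0.1]
finger_gap: 0.0362
gripper_force: 0.0
```

Call:
{"method": "jog_arm", "body": {"plan": [{"tx": 3,"ty": -22,"tz": -2,"wx": 3.2,"wy": -0.6,"wz": -9.9,"hand": -0.15},{"tx": 5,"ty": -45,"tz": -4,"wx": 6.3,"wy": -1.2,"wz": -19.8,"hand": -0.15},{"tx": 6,"ty": -69,"tz": -7,"wx": 9.4,"wy": -1.8,"wz": -29.7,"hand": -0.15},{"tx": 5,"ty": -92,"tz": -9,"wx": 12.5,"wy": -2.3,"wz": -39.6,"hand": -0.15},{"tx": 3,"ty": -117,"tz": -12,"wx": 15.7,"wy": -2.8,"wz": -49.5,"hand": -0.15}]}}

```text
clock: 10.75
eef_pos: [0.402, -0.2172, 0.3283]
tool_rot: [-0.077, 0.718, -0.688, 0.071]
force: [0.4, 0.7, 0.4]
finger_gap: 0.0362
gripper_force: 0.0
```

```bash
python3 - <<'E'
from path import *
import time
for _ in range(4): f=viewer.grab_frame("wrist")
m=viewer.camera_model("wrist");o=robot.get_obs()
import pickle;pickle.dump(m,open("w6.pkl","wb"));cv2.imwrite("pics/w6.png",f)
print(o["clock"],o["eef_pos"],o["qvel"].round(3),o["joint_positions"].round(2),o["finger_gap"])
c=proj(m,[.4676,-.2136,.021])[0];print(c)
k=(f[...,0].astype(int)-f[...,1]>90)&(f[...,1]<95);n,l,st,ce=cv2.connectedComponentsWithStats(k.astype(np.uint8))
print([(st[i].tolist(),ce[i].round().tolist()) for i in range(1,n) if st[i,4]>500])
E
```

```text
10.95 [ 0.40192897 -0.21641041  0.32821543] [ 0.019 -0.01   0.007 -0.002  0.002 -0.005] [-0.59  0.15  1.9   0.16  0.93  2.41] 0.036270673229657435
[318.80907141 222.72855385]
[([447, 151, 107, 142, 7735], [502.0, 225.0]), ([300, 187, 34, 86, 2636], [316.0, 228.0]), ([415, 338, 46, 39, 787], [437.0, 358.0])]
```

View pics/w6.png

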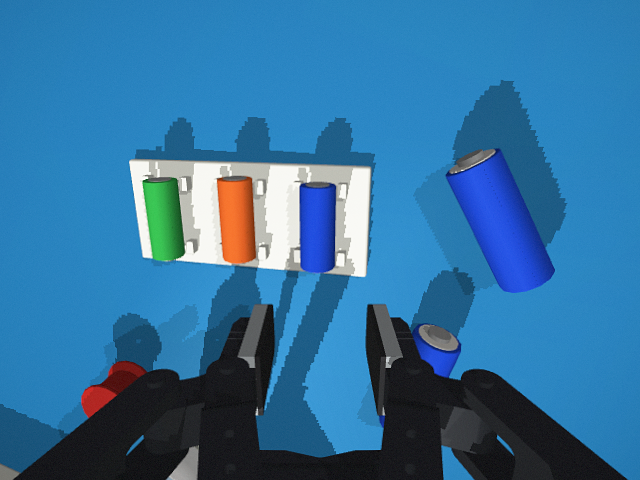

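```bash
python3 - <<'E'
from h import *
import pickle
for w,roi in(("w6",(290,345,180,280)),("w2",(290,345,112,210))):
  m=pickle.load(open(w+".pkl","rb"));f=cv2.imread(f"pics/{w}.png").astype(int)
  k=(f[...,0]-f[...,1]>60)&(f[...,0]-f[...,2]>90)&(f[...,1]<100)
  z=np.zeros_like(k);a,b,c,d=roi;z[c:d,a:b]=k[c:d,a:b];n,l,st,_=cv2.connectedComponentsWithStats(z.astype(np.uint8));z=l==1+st[1:,4].argmax()
  x,e=fit(m,z,cyl,[.467,-.214,1.6],[.008,.008,.05]);q=proj(m,cyl(x))
  ys,xs=np.nonzero(z);print(w,x.round(4),round(e,3),q.min(0).round(1),q.max(0).round(1),xs.min(),ys.min(),xs.max(),ys.max())
E
```

```text
w6 [ 0.4687 -0.2077  1.5979] 0.147 [298.8 182.7] [336.5 276.1] 300 184 335 272
w2 [ 0.468  -0.2136  1.6178] 0.138 [299.4 121.7] [335.4 205.5] 301 122 333 203
```

```bash
python3 - <<'E'
from h import *
import pickle
m=pickle.load(open("w6.pkl","rb"))
P=onz(m,[[130,160],[374,168],[366,276],[142,259]],.008);print(P.round(4).tolist())
c=P.mean(0);d=(P[0]+P[3]-P[1]-P[2])/2;d/=np.linalg.norm(d);print("centre",c.round(4),"place",(c-.062*d).round(4),"axis",np.arctan2(d[0]*-1,d[1])%np.pi, np.linalg.norm(P[0]-P[1]),np.linalg.norm(P[1]-P[2]))
f=cv2.imread("pics/w6.png")
for s in(-3,0,3): print([int(v) for v in f[176:192,318+s,1]],[int(v) for v in f[264:280,318+s,1]],[int(v) for v in f[264:280,318+s,0]])
print(proj(m,[[.468,-.211-.0325,.021],[.468,-.211-.0325,.034],[.468,-.211+.0305,.021],[.468,-.211+.0305,.034],[.468,-.211+.0305,.026]]).round(1).tolist())
E
```

```text
[[0.6277, -0.2449, 0.008], [0.4326, -0.2542, 0.008], [0.4309, -0.171, 0.008], [0.6257, -0.1592, 0.008]]
centre [ 0.5292 -0.2073  0.008 ] place [ 0.4673 -0.2107  0.008 ] axis 1.6250987885916228 0.19534234331945718 0.08315621352425757
[190, 191, 192, 192, 194, 161, 99, 86, 87, 94, 106, 80, 55, 74, 74, 77] [75, 77, 76, 74, 77, 75, 77, 71, 95, 133, 146, 147, 148, 148, 151, 150] [221, 221, 221, 222, 221, 220, 221, 220, 218, 211, 202, 208, 210, 210, 212, 210]
[191, 191, 192, 192, 195, 163, 99, 84, 86, 85, 100, 80, 56, 75, 78, 79] [75, 73, 75, 73, 71, 75, 71, 70, 85, 134, 154, 150, 151, 150, 151, 152] [218, 219, 218, 219, 216, 218, 216, 216, 213, 210, 210, 212, 213, 212, 215, 214]
[193, 191, 191, 191, 195, 157, 88, 83, 86, 93, 103, 79, 53, 71, 73, 74] [71, 69, 69, 66, 70, 67, 71, 69, 84, 94, 91, 93, 91, 93, 91, 96] [204, 203, 203, 201, 203, 201, 203, 206, 187, 151, 132, 134, 133, 134, 134, 138]
[[320.4, 181.8], [316.4, 185.3], [316.1, 264.9], [312.2, 271.6], [314.6, 267.4]]
```

```bash
python3 - <<'E'
from path import *
c=np.array([.4683,-.2107,.021]);Rm=rackR(1.612,-10)
print(Rm.round(3).tolist())
for b in(.06,.013):
  p=c-(.155+b)*Rm[:,2];delta(p,Rm);q,e,mg=ik(p,Rm,[-.5,.5,1.9,.1,.6,2.4]);print(p.round(4),q.round(2),e.round(4),mg.round(2))
E
```

```text
[[0.041, -0.984, 0.174], [-0.999, -0.041, 0.007], [-0.0, -0.174, -0.985]]
shift mm [ 29.1   4.2 -95.5] rotvec deg [-0.2  2.  -0.6] clock 10.95
[ 0.431  -0.2122  0.2327] [-0.55  0.36  1.9   0.14  0.74  2.45] 0.0 [2.48 1.15 0.62 1.18 0.74 0.1 ]
shift mm [  37.2    4.5 -141.8] rotvec deg [-0.2  2.  -0.6] clock 10.95
[ 0.4392 -0.2119  0.1864] [-0.54  0.46  1.9   0.16  0.65  2.44] 0.0 [2.49 1.25 0.62 1.2  0.65 0.11]
```

Call:
{"method": "jog_arm", "body": {"plan": [{"tx": 10,"ty": 1,"tz": -32,"wx": -0.2,"wy": 2,"wz": -0.6,"hand": -0.15},{"tx": 20,"ty": 3,"tz": -64,"wx": -0.2,"wy": 2,"wz": -0.6,"hand": -0.15},{"tx": 29,"ty": 4,"tz": -95,"wx": -0.2,"wy": 2,"wz": -0.6,"hand": -0.15},{"tx": 29,"ty": 4,"tz": -95,"wx": -0.2,"wy": 2,"wz": -0.6,"hand": -0.15},{"tx": 29,"ty": 4,"tz": -95,"wx": -0.2,"wy": 2,"wz": -0.6,"hand": -0.15}]}}

```text
clock: 11.58
eef_pos: [0.4311, -0.2123, 0.2345]
tool_rot: [-0.063, 0.719, -0.69, 0.061]
force: [0.8, 0.2, 0.4]
finger_gap: 0.0363
gripper_force: 0.0
```

```bash
python3 - <<'E'
from path import *
c=np.array([.4683,-.2107,.021]);Rm=rackR(1.612,-10)
for _ in range(3): f=viewer.grab_frame("wrist")
o=robot.get_obs();print(o["eef_pos"],o["qvel"].round(3),o["joint_positions"].round(3))
delta(c-(.155+.013)*Rm[:,2],Rm)
m=viewer.camera_model("wrist")
k=(f[...,0].astype(int)-f[...,1]>60)&(f[...,0].astype(int)-f[...,2]>90)&(f[...,1]<100)
n,l,st,ce=cv2.connectedComponentsWithStats(k.astype(np.uint8));q=proj(m,cyl([.4683,-.2107,1.612]));print(q.min(0),q.max(0))
for i in range(1,n):
  if st[i,4]>800:
    print(st[i].tolist())
    if abs(ce[i][0]-318)<25: print(fit(m,l==i,cyl,[.4683,-.2107,1.612],[.005,.005,.05]))
cv2.imwrite("pics/w7.png",f)
E
```

```text
[ 0.43103033 -0.21262834  0.23459256] [-0.003  0.007  0.002  0.001 -0.003  0.001] [-0.549  0.354  1.9    0.143  0.746  2.455]
shift mm [  8.1   0.7 -48.1] rotvec deg [0.  0.1 0.1] clock 11.725
[293.35246137 210.75801616] [348.42424456 348.02667924]
[513, 169, 127, 208, 15601]
[294, 217, 53, 131, 6069]
(array([ 0.46855409, -0.20837743,  1.6047448 ]), np.float64(0.14845859443537568))
```

Call:
{"method": "jog_arm", "body": {"plan": [{"tx": 3,"ty": 0.5,"tz": -16,"wx": 0,"wy": 0,"wz": 0,"hand": -0.15},{"tx": 5.5,"ty": 0.7,"tz": -32,"wx": 0,"wy": 0,"wz": 0,"hand": -0.15},{"tx": 7.5,"ty": 0.7,"tz": -44,"wx": 0,"wy": 0,"wz": 0,"hand": -0.15},{"tx": 8.2,"ty": 0.7,"tz": -48,"wx": 0,"wy": 0,"wz": 0,"hand": -0.15},{"tx": 8.2,"ty": 0.7,"tz": -48,"wx": 0,"wy": 0,"wz": 0,"hand": -0.15}]}}

```text
clock: 12.35
eef_pos: [0.4392, -0.2119, 0.185]
tool_rot: [-0.063, 0.718, -0.691, 0.06]
force: [-0.8, -0.6, 0.1]
finger_gap: 0.0362
gripper_force: 0.0
```

Call:
{"method": "jog_arm", "body": {"plan": [{"tx": 0,"ty": 0,"tz": 0,"wx": 0,"wy": 0,"wz": 0,"hand": -1},{"tx": 0,"ty": 0,"tz": 0,"wx": 0,"wy": 0,"wz": 0,"hand": -1},{"tx": 0,"ty": 0,"tz": 0,"wx": 0,"wy": 0,"wz": 0,"hand": -1},{"tx": 0,"ty": 0,"tz": 0,"wx": 0,"wy": 0,"wz": 0,"hand": -1}]}}

```text
clock: 12.85
eef_pos: [0.4393, -0.212, 0.1858]
tool_rot: [-0.063, 0.718, -0.691, 0.061]
force: [-0.3, -0.2, 5.4]
finger_gap: 0.0239
gripper_force: 59.4
```

Call:
{"method": "jog_arm", "body": {"plan": [{"tx": 0,"ty": 0,"tz": 8,"wx": 0,"wy": 0,"wz": 0,"hand": -1},{"tx": 0,"ty": 0,"tz": 20,"wx": 0,"wy": 0,"wz": 0,"hand": -1},{"tx": 0,"ty": 0,"tz": 50,"wx": 0,"wy": 0,"wz": 0,"hand": -1},{"tx": 0,"ty": 0,"tz": 90,"wx": 0,"wy": 0,"wz": 0,"hand": -1},{"tx": -10,"ty": 0,"tz": 130,"wx": 0,"wy": 0,"wz": 0,"hand": -1}]}}

```text
clock: 13.48
eef_pos: [0.429, -0.2117, 0.3172]
tool_rot: [-0.063, 0.718, -0.691, 0.06]
force: [-0.9, -0.3, -0.9]
finger_gap: 0.0238
gripper_force: 59.1
```

```bash
python3 - <<'E'
from path import *
f=viewer.grab_frame("wrist");cv2.imwrite("pics/w8.png",f)
m=viewer.camera_model("wrist");o=robot.get_obs();Rm=q2R(o["tool_rot"]).as_matrix()
print(o["clock"],o["force"].round(1),o["finger_gap"],o["gripper_force"],o["joint_positions"].round(2))
# where is the held cell along tool x: bright blue between fingers
k=(f[...,0].astype(int)-f[...,1]>60)&(f[...,0].astype(int)-f[...,2]>90)&(f[...,1]<100);k[:200]=0;k[:,:270]=0;k[:,370:]=0
ys,xs=np.nonzero(k);print("blue rows",ys.min(),ys.max(),"cols",xs.min(),xs.max(),len(ys))
X=np.array([o["eef_pos"]+Rm@np.array([a,0,z]) for a,z in((.0325,.168),(.0325,.155),(.0325,.181),(-.0305,.155),(-.0305,.168))]);print(proj(m,X).round().tolist())
T=np.load("T.npy");q0=o["joint_positions"]
b=face(T,.001,-.0511,-.018);tilt=32
u,y,n,Rs=frame(T[2],-1,tilt)
s=[.45,.2,2.1,-.8,.55,-.2]
for h in(.09,.045,.005,0.0):
  cc=b+h*frame(T[2],-1)[2];p=cc-.168*Rs[:,2];q,e,mg=ik(p,Rs,s);print(h,p.round(4),q.round(2),e.round(4),mg.argmin()+1,mg.min().round(2))
  if h==.09:q1=q
qm=(q0+q1)/2;qm[1]=-.18;qm[2]=2.15;path([q0,qm,q1],[13,12])
E
```

```text
13.525 [ 1.  -1.4  6.3] 0.02344092980480309 59.108601808547974 [-0.55  0.21  1.84  0.12  0.94  2.49]
blue rows 246 420 cols 285 355 9582
[[320.0, 252.0], [320.0, 266.0], [320.0, 241.0], [320.0, 419.0], [320.0, 396.0]]
0.09 [0.3615 0.1936 0.282 ] [ 0.47  0.11  2.1  -0.68  0.62 -0.3 ] 0.0 4 0.36
0.045 [0.3861 0.186  0.2452] [ 0.42  0.22  2.08 -0.76  0.53 -0.24] 0.0 4 0.28
0.005 [0.4081 0.1792 0.2124] [ 0.39  0.32  2.05 -0.85  0.46 -0.17] 0.0 4 0.19
0.0 [0.4108 0.1784 0.2083] [ 0.38  0.34  2.05 -0.86  0.45 -0.16] 0.0 4 0.18
CALL [-1, 20, 5] [-3.0, -0.1, 9.0] | step 9.5 grasp [ 0.46 -0.2   0.17] tcp [ 0.43 -0.19  0.33]
     [-4, 40, 10] [-6.1, -0.1, 18.1] | step 9.5 grasp [ 0.45 -0.18  0.18] tcp [ 0.43 -0.17  0.33]
     [-7, 59, 14] [-9.1, 0.0, 27.1] | step 9.5 grasp [ 0.45 -0.16  0.18] tcp [ 0.42 -0.15  0.34]
     [-11, 78, 18] [-12.2, 0.2, 36.2] | step 9.6 grasp [ 0.45 -0.15  0.19] tcp [ 0.42 -0.13  0.34]
     [-16, 96, 22] [-15.3, 0.4, 45.2] | step 9.6 grasp [ 0.45 -0.13  0.19] tcp [ 0.41 -0.12  0.34]
CALL [-6, 18, 3] [-3.2, 0.2, 9.0] | step 9.6 grasp [ 0.44 -0.12  0.2 ] tcp [ 0.41 -0
[... 1108 characters left out ...]
0.6 grasp [0.43 0.05 0.2 ] tcp [0.37 0.08 0.33]
     [11, 60, -26] [-17.5, 6.8, 37.9] | step 10.6 grasp [0.44 0.06 0.19] tcp [0.37 0.1  0.32]
     [12, 76, -33] [-22.0, 8.4, 47.4] | step 10.6 grasp [0.44 0.08 0.18] tcp [0.37 0.11 0.32]
CALL [0, 16, -7] [-4.5, 1.4, 9.5] | step 10.7 grasp [0.44 0.1  0.18] tcp [0.37 0.13 0.31]
     [-1, 33, -14] [-9.1, 2.8, 19.1] | step 10.7 grasp [0.44 0.11 0.17] tcp [0.37 0.14 0.3 ]
     [-3, 49, -21] [-13.8, 4.1, 28.7] | step 10.7 grasp [0.44 0.13 0.16] tcp [0.37 0.16 0.3 ]
     [-5, 66, -29] [-18.5, 5.2, 38.2] | step 10.7 grasp [0.44 0.15 0.16] tcp [0.37 0.18 0.29]
     [-9, 83, -36] [-23.3, 6.3, 47.8] | step 10.8 grasp [0.44 0.17 0.15] tcp [0.36 0.19 0.28]
```

Call:
{"method": "jog_arm", "body": {"plan": [{"tx": -1,"ty": 20,"tz": 5,"wx": -3,"wy": -0.1,"wz": 9,"hand": -1},{"tx": -4,"ty": 40,"tz": 10,"wx": -6.1,"wy": -0.1,"wz": 18.1,"hand": -1},{"tx": -7,"ty": 59,"tz": 14,"wx": -9.1,"wy": 0,"wz": 27.1,"hand": -1},{"tx": -11,"ty": 78,"tz": 18,"wx": -12.2,"wy": 0.2,"wz": 36.2,"hand": -1},{"tx": -16,"ty": 96,"tz": 22,"wx": -15.3,"wy": 0.4,"wz": 45.2,"hand": -1}]}}

```text
clock: 14.15
eef_pos: [0.4129, -0.1152, 0.3379]
tool_rot: [0.016, 0.93, -0.346, 0.118]
force: [0.6, -0.5, -0.5]
finger_gap: 0.0239
gripper_force: 59.1
```

Call:
{"method": "jog_arm", "body": {"plan": [{"tx": -6,"ty": 18,"tz": 3,"wx": -3.2,"wy": 0.2,"wz": 9,"hand": -1},{"tx": -12,"ty": 35,"tz": 7,"wx": -6.5,"wy": 0.5,"wz": 18,"hand": -1},{"tx": -19,"ty": 51,"tz": 9,"wx": -9.8,"wy": 0.9,"wz": 26.9,"hand": -1},{"tx": -27,"ty": 67,"tz": 12,"wx": -13.3,"wy": 1.2,"wz": 35.8,"hand": -1},{"tx": -35,"ty": 82,"tz": 14,"wx": -16.8,"wy": 1.7,"wz": 44.6,"hand": -1}]}}

```text
clock: 14.78
eef_pos: [0.3777, -0.0333, 0.3518]
tool_rot: [0.107, 0.981, 0.052, 0.15]
force: [0.5, 0.1, -0.8]
finger_gap: 0.0237
gripper_force: 59.1
```

Call:
{"method": "jog_arm", "body": {"plan": [{"tx": -9,"ty": 15,"tz": 2,"wx": -3.7,"wy": 0.4,"wz": 8.8,"hand": -1},{"tx": -18,"ty": 28,"tz": 4,"wx": -7.4,"wy": 0.7,"wz": 17.5,"hand": -1},{"tx": -28,"ty": 41,"tz": 5,"wx": -11.3,"wy": 1.1,"wz": 26.2,"hand": -1},{"tx": -23,"ty": 55,"tz": -1,"wx": -15.2,"wy": 3,"wz": 35.7,"hand": -1},{"tx": -19,"ty": 69,"tz": -7,"wx": -19.1,"wy": 4.9,"wz": 45.3,"hand": -1}]}}

```text
clock: 15.4
eef_pos: [0.359, 0.0355, 0.3447]
tool_rot: [0.197, 0.861, 0.452, 0.128]
force: [1.1, 0.8, -1.1]
finger_gap: 0.0239
gripper_force: 59.1
```

Call:
{"method": "jog_arm", "body": {"plan": [{"tx": 4,"ty": 14,"tz": -6,"wx": -4.3,"wy": 1.8,"wz": 9.4,"hand": -1},{"tx": 7,"ty": 29,"tz": -13,"wx": -8.6,"wy": 3.5,"wz": 18.9,"hand": -1},{"tx": 9,"ty": 44,"tz": -19,"wx": -13,"wy": 5.2,"wz": 28.4,"hand": -1},{"tx": 11,"ty": 60,"tz": -26,"wx": -17.5,"wy": 6.8,"wz": 37.9,"hand": -1},{"tx": 12,"ty": 76,"tz": -33,"wx": -22,"wy": 8.4,"wz": 47.4,"hand": -1}]}}

```text
clock: 16.02
eef_pos: [0.3711, 0.1116, 0.3115]
tool_rot: [0.253, 0.563, 0.786, 0.048]
force: [0.6, -0.1, -0.6]
finger_gap: 0.024
gripper_force: 59.1
```

Call:
{"method": "jog_arm", "body": {"plan": [{"tx": 0,"ty": 16,"tz": -7,"wx": -4.5,"wy": 1.4,"wz": 9.5,"hand": -1},{"tx": -1,"ty": 33,"tz": -14,"wx": -9.1,"wy": 2.8,"wz": 19.1,"hand": -1},{"tx": -3,"ty": 49,"tz": -21,"wx": -13.8,"wy": 4.1,"wz": 28.7,"hand": -1},{"tx": -5,"ty": 66,"tz": -29,"wx": -18.5,"wy": 5.2,"wz": 38.2,"hand": -1},{"tx": -9,"ty": 83,"tz": -36,"wx": -23.3,"wy": 6.3,"wz": 47.8,"hand": -1}]}}

```text
clock: 16.65
eef_pos: [0.362, 0.1946, 0.2755]
tool_rot: [0.275, 0.14, 0.95, -0.039]
force: [-0.0, 0.5, -0.7]
finger_gap: 0.024
gripper_force: 59.0
```

Call:
{"method": "jog_arm", "body": {"plan": [{"tx": 0,"ty": 0,"tz": 0,"wx": 0,"wy": 0,"wz": 0,"hand": -1},{"tx": 0,"ty": 0,"tz": 0,"wx": 0,"wy": 0,"wz": 0,"hand": -1},{"tx": 0,"ty": 0,"tz": 0,"wx": 0,"wy": 0,"wz": 0,"hand": -1}]}}

```text
clock: 17.02
eef_pos: [0.3623, 0.1937, 0.2757]
tool_rot: [0.275, 0.144, 0.95, -0.038]
force: [0.2, 0.1, -1.2]
finger_gap: 0.0237
gripper_force: 59.1
```

```bash
python3 - <<'E'
from path import *
f=viewer.grab_frame("wrist");cv2.imwrite("pics/w9.png",f)
m=viewer.camera_model("wrist");o=robot.get_obs()
print(o["clock"],o["eef_pos"],o["force"].round(1),o["finger_gap"],o["joint_positions"].round(3))
T=np.load("T.npy");b=face(T,.001,-.0511,-.018);n=frame(T[2],-1)[2];u,y,_,Rs=frame(T[2],-1,32)
print("n",n.round(3),"u",u.round(3),"y",y.round(3))
for h in(.04,.006,0): delta(b+h*n-.168*Rs[:,2],Rs)
w=(f.min(2)>185).astype(np.uint8);N,l,st,c=cv2.connectedComponentsWithStats(w)
print([st[i].tolist() for i in range(1,N) if 40<st[i,4]<1500])
for s in(-1,1):
  for t in(-1,1):
    q=proj(m,[face(T,.001+s*.026+a,-.0511+t*.0165+bb,-.023) for a in(-.005,.005) for bb in(-.003,.003)]);print(q.min(0).round(),q.max(0).round())
print("orange cover edge",[ (face(T,0,.0409-.042,.005)).round(3)],proj(m,[face(T,a,.0409-.042,.005) for a in(-.047,.047)]).round())
E
```

```text
17.075 [0.36233201 0.19368733 0.27559234] [-0.7  0.2 -1.2] 0.023560640108770778 [ 0.465  0.127  2.101 -0.702  0.601 -0.279]
n [-0.548  0.168  0.819] u [ 0.811 -0.249  0.53 ] y [0.293 0.956 0.   ]
shift mm [ 26.5  -8.6 -34.5] rotvec deg [-0.3  0.3  0.1] clock 17.075
shift mm [ 45.2 -14.3 -62.4] rotvec deg [-0.3  0.3  0.1] clock 17.075
shift mm [ 48.5 -15.3 -67.3] rotvec deg [-0.3  0.3  0.1] clock 17.075
[[284, 209, 12, 19, 202], [341, 210, 10, 17, 170], [386, 310, 11, 22, 99], [96, 403, 27, 4, 100], [40, 409, 21, 11, 132], [63, 408, 10, 9, 54], [562, 410, 78, 32, 825], [474, 433, 17, 13, 63]]
[284. 210.] [295. 227.]
[341. 210.] [352. 227.]
[286. 294.] [297. 309.]
[340. 293.] [350. 308.]
orange cover edge [array([0.497, 0.204, 0.084])] [[418. 187.]
 [407. 354.]]
```

View pics/w9.png

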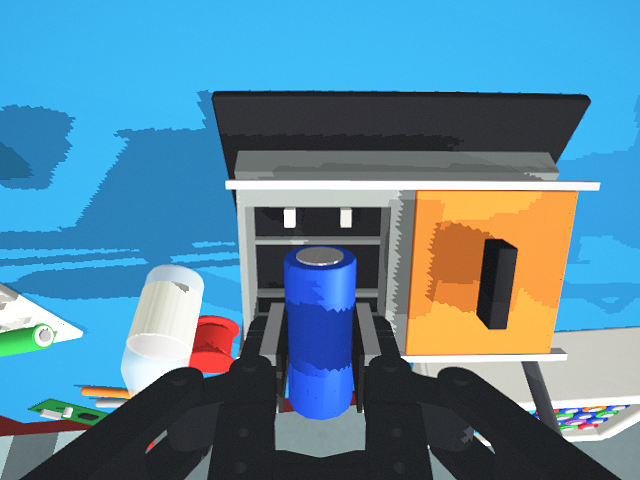

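Call:
{"method": "jog_arm", "body": {"plan": [{"tx": 13,"ty": -4,"tz": -17,"wx": -0.3,"wy": 0.3,"wz": 0.1,"hand": -1},{"tx": 26.5,"ty": -8.6,"tz": -34.5,"wx": -0.3,"wy": 0.3,"wz": 0.1,"hand": -1},{"tx": 26.5,"ty": -8.6,"tz": -34.5,"wx": -0.3,"wy": 0.3,"wz": 0.1,"hand": -1},{"tx": 26.5,"ty": -8.6,"tz": -34.5,"wx": -0.3,"wy": 0.3,"wz": 0.1,"hand": -1}]}}

```text
clock: 17.58
eef_pos: [0.3885, 0.1855, 0.2413]
tool_rot: [0.273, 0.141, 0.951, -0.041]
force: [-0.4, -0.1, -0.3]
finger_gap: 0.024
gripper_force: 59.1
```

```bash
cat > s.py <<'E'
from path import *
T=np.load("T.npy");b=face(T,.001,-.0511,-.018);n=frame(T[2],-1)[2];Rs=frame(T[2],-1,32)[3]
o=robot.get_obs();print(o["clock"],o["eef_pos"],o["force"].round(1),o["finger_gap"],o["joint_positions"].round(3))
for h in(.02,.006,.002): print(h);delta(b+h*n-.168*Rs[:,2],Rs)
E
python3 s.py
```

```text
17.575 [0.38853779 0.18547328 0.24131467] [-0.4 -0.1 -0.3] 0.02399838446376981 [ 0.418  0.235  2.075 -0.773  0.522 -0.236]
0.02
shift mm [ 11.3  -3.7 -16.6] rotvec deg [ 0.1 -0.  -0.1] clock 17.575
0.006
shift mm [ 19.   -6.1 -28.1] rotvec deg [ 0.1 -0.  -0.1] clock 17.575
0.002
shift mm [ 21.2  -6.7 -31.4] rotvec deg [ 0.1 -0.  -0.1] clock 17.575
```

Call:
{"method": "jog_arm", "body": {"plan": [{"tx": 5.5,"ty": -2,"tz": -8,"wx": 0,"wy": 0,"wz": 0,"hand": -1},{"tx": 11.3,"ty": -3.7,"tz": -16.6,"wx": 0,"wy": 0,"wz": 0,"hand": -1},{"tx": 15,"ty": -5,"tz": -22,"wx": 0,"wy": 0,"wz": 0,"hand": -1},{"tx": 19,"ty": -6.1,"tz": -28.1,"wx": 0,"wy": 0,"wz": 0,"hand": -1},{"tx": 19,"ty": -6.1,"tz": -28.1,"wx": 0,"wy": 0,"wz": 0,"hand": -1}]}}

```text
clock: 18.2
eef_pos: [0.4078, 0.1793, 0.2122]
tool_rot: [0.272, 0.141, 0.951, -0.042]
force: [-1.1, 0.3, 0.1]
finger_gap: 0.0239
gripper_force: 59.1
```

```bash
python3 s.py
```

```text
18.2 [0.40783759 0.17927827 0.21219519] [-1.1  0.3  0.1] 0.023924322418324418 [ 0.386  0.324  2.051 -0.851  0.461 -0.173]
0.02
shift mm [-8.   2.5 12.5] rotvec deg [ 0.1 -0.1 -0.1] clock 18.2
0.006
shift mm [-0.3  0.1  1. ] rotvec deg [ 0.1 -0.1 -0.1] clock 18.2
0.002
shift mm [ 1.9 -0.5 -2.3] rotvec deg [ 0.1 -0.1 -0.1] clock 18.2
```

Call:
{"method": "jog_arm", "body": {"plan": [{"tx": 1.9,"ty": -0.5,"tz": -2.3,"wx": 0,"wy": 0,"wz": 0,"hand": -1},{"tx": 1.9,"ty": -0.5,"tz": -2.3,"wx": 0,"wy": 0,"wz": 0,"hand": -1}]}}

```text
clock: 18.45
eef_pos: [0.4096, 0.1789, 0.2104]
tool_rot: [0.273, 0.141, 0.951, -0.041]
force: [0.4, 0.2, -0.8]
finger_gap: 0.0237
gripper_force: 59.1
```

Call:
{"method": "jog_arm", "body": {"plan": [{"tx": 1.1,"ty": -0.3,"tz": -1.6,"wx": 0,"wy": 0,"wz": 0,"hand": -1},{"tx": 1.1,"ty": -0.3,"tz": -1.6,"wx": 0,"wy": 0,"wz": 0,"hand": -1}]}}

```text
clock: 18.7
eef_pos: [0.4105, 0.1788, 0.209]
tool_rot: [0.273, 0.141, 0.951, -0.041]
force: [-9.1, 1.3, 6.5]
finger_gap: 0.0237
gripper_force: 60.4
```

Call:
{"method": "jog_arm", "body": {"plan": [{"tx": 0,"ty": 0,"tz": 0,"wx": 0,"wy": 0,"wz": 0,"hand": -0.35},{"tx": 0,"ty": 0,"tz": 0,"wx": 0,"wy": 0,"wz": 0,"hand": -0.15},{"tx": 0,"ty": 0,"tz": 0,"wx": 0,"wy": 0,"wz": 0,"hand": -0.15},{"tx": -5,"ty": 1.6,"tz": 8,"wx": 0,"wy": 0,"wz": 0,"hand": -0.15},{"tx": -16,"ty": 5,"tz": 25,"wx": 0,"wy": 0,"wz": 0,"hand": -0.15}]}}

```text
clock: 19.32
eef_pos: [0.3943, 0.1836, 0.234]
tool_rot: [0.272, 0.141, 0.951, -0.042]
force: [0.5, -0.3, 0.5]
finger_gap: 0.0362
gripper_force: 0.0
```

Call:
{"method": "jog_arm", "body": {"plan": [{"tx": -16,"ty": 5,"tz": 25,"wx": 0,"wy": 0,"wz": 0,"hand": -0.1},{"tx": -33,"ty": 10,"tz": 50,"wx": 0,"wy": 0,"wz": 0,"hand": 0},{"tx": -33,"ty": 10,"tz": 50,"wx": 0,"wy": 0,"wz": 0,"hand": 0},{"tx": -33,"ty": 10,"tz": 50,"wx": 0,"wy": 0,"wz": 0,"hand": 0}]}}

```text
clock: 19.82
eef_pos: [0.3617, 0.1935, 0.2835]
tool_rot: [0.272, 0.141, 0.951, -0.041]
force: [0.2, 0.1, -0.0]
finger_gap: 0.0428
gripper_force: 0.0
```

```bash
python3 - <<'E'
from path import *
f=viewer.grab_frame("wrist");cv2.imwrite("pics/w10.png",f)
m=viewer.camera_model("wrist");o=robot.get_obs();print(o["clock"],o["eef_pos"],o["joint_positions"].round(2),o["finger_gap"])
T=np.load("T.npy");b=face(T,.001,-.0511,-.018);u,y,n,_=frame(T[2],-1);v=np.linspace(0,6.28,40)[:,None]
pc=lambda x:np.vstack([b+x[0]*u+x[1]*y+x[2]*n+s*(u+np.tan(x[3])*y)+.013*(np.cos(v)*y+np.sin(v)*n) for s in(-.0325,.0305)])
k=(f[...,0].astype(int)-f[...,1]>60)&(f[...,0].astype(int)-f[...,2]>90)&(f[...,1]<100)
N,l,st,_=cv2.connectedComponentsWithStats(k.astype(np.uint8))
q=proj(m,pc([0,0,0,0]));print("pred",q.min(0).round(),q.max(0).round(),[st[i].tolist() for i in range(1,N) if st[i,4]>300])
# cover approach, tilt 32
Rs=frame(T[2],-1,32)[3]
g=face(T,0,.0409,.015)
for h in(.07,.0145): delta(g+h*n-.155*Rs[:,2],Rs)
E
```

```text
19.875 [0.36184959 0.19344766 0.28315825] [ 0.47  0.11  2.1  -0.68  0.62 -0.31] 0.04275342266953138
pred [299. 198.] [344. 312.] [[298, 199, 19, 104, 1559]]
shift mm [25.3 88.5 -2.1] rotvec deg [ 0.1 -0.1 -0.2] clock 19.875
shift mm [ 55.7  79.1 -47.5] rotvec deg [ 0.1 -0.1 -0.2] clock 19.875
```

View pics/w10.png

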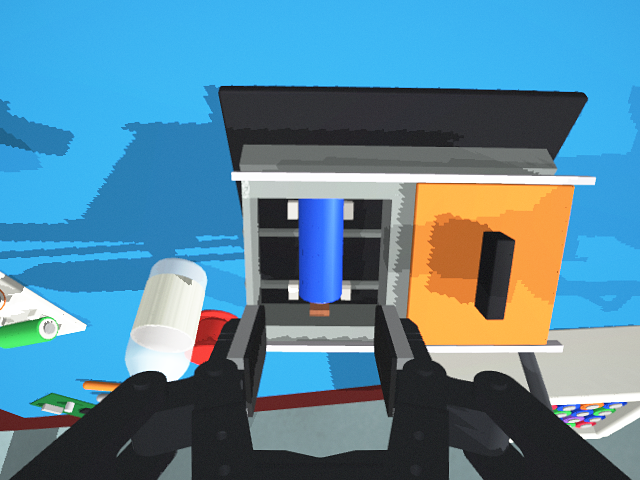

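Call:
{"method": "jog_arm", "body": {"plan": [{"tx": 8,"ty": 29,"tz": 0,"wx": 0,"wy": 0,"wz": 0,"hand": 0},{"tx": 16,"ty": 59,"tz": 0,"wx": 0,"wy": 0,"wz": 0,"hand": 0},{"tx": 25.3,"ty": 88.5,"tz": -2,"wx": 0,"wy": 0,"wz": 0,"hand": 0},{"tx": 40,"ty": 84,"tz": -24,"wx": 0,"wy": 0,"wz": 0,"hand": 0},{"tx": 40,"ty": 84,"tz": -24,"wx": 0,"wy": 0,"wz": 0,"hand": 0}]}}

```text
clock: 20.5
eef_pos: [0.402, 0.2771, 0.2576]
tool_rot: [0.271, 0.141, 0.951, -0.043]
force: [0.3, -0.4, -0.8]
finger_gap: 0.0424
gripper_force: 0.0
```

Call:
{"method": "jog_arm", "body": {"plan": [{"tx": 8,"ty": -2.5,"tz": -12,"wx": 0,"wy": 0,"wz": 0,"hand": 0},{"tx": 14.3,"ty": -4.5,"tz": -21.5,"wx": 0,"wy": 0,"wz": 0,"hand": 0},{"tx": 14.3,"ty": -4.5,"tz": -21.5,"wx": 0,"wy": 0,"wz": 0,"hand": 0}]}}

```text
clock: 20.88
eef_pos: [0.4162, 0.2727, 0.2376]
tool_rot: [0.272, 0.141, 0.951, -0.042]
force: [-0.2, 0.4, -0.9]
finger_gap: 0.0424
gripper_force: 0.0
```

Call:
{"method": "jog_arm", "body": {"plan": [{"tx": 0,"ty": 0,"tz": 0,"wx": 0,"wy": 0,"wz": 0,"hand": -1},{"tx": 0,"ty": 0,"tz": 0,"wx": 0,"wy": 0,"wz": 0,"hand": -1},{"tx": 0,"ty": 0,"tz": 0,"wx": 0,"wy": 0,"wz": 0,"hand": -1},{"tx": 0,"ty": 0,"tz": 0,"wx": 0,"wy": 0,"wz": 0,"hand": -1}]}}

```text
clock: 21.38
eef_pos: [0.4159, 0.2733, 0.2388]
tool_rot: [0.273, 0.141, 0.951, -0.041]
force: [-5.7, 0.1, 6.6]
finger_gap: 0.0078
gripper_force: 59.5
```

```bash
cat > v.py <<'E'
from h import *
o=robot.get_obs();T=np.load("T.npy");Rm=q2R(o["tool_rot"]).as_matrix()
g=o["eef_pos"]+.155*Rm[:,2];l=R.from_euler("z",-T[2]).apply(g-[T[0],T[1],0])-[0,0,.08]
print("uvn",(l@U_).round(4),l[1].round(4),(l@N_).round(4),"to shut mm",((-.0511-l[1])*1000).round(1),o["force"].round(1),o["finger_gap"].round(4),o["gripper_force"].round(1),o["clock"])
E
python3 v.py
```

```text
Traceback (most recent call last):
  File "v.py", line 4, in <module>
    print("uvn",(l@U_).round(4),l[1].round(4),(l@N_).round(4),"to shut mm",((-.0511-l[1])*1000).round(1),o["force"].round(1),o["finger_gap"].round(4),o["gripper_force"].round(1),o["clock"])
                                                                                                                             ^^^^^^^^^^^^^^^^^^^^^
AttributeError: 'float' object has no attribute 'round'
```

Call:
{"method": "jog_arm", "body": {"plan": [{"tx": -3.5,"ty": -9.5,"tz": 0.9,"wx": 0,"wy": 0,"wz": 0,"hand": -1},{"tx": -6.5,"ty": -19,"tz": 0.9,"wx": 0,"wy": 0,"wz": 0,"hand": -1},{"tx": -9.5,"ty": -29,"tz": 0.9,"wx": 0,"wy": 0,"wz": 0,"hand": -1},{"tx": -12.5,"ty": -39,"tz": 0.9,"wx": 0,"wy": 0,"wz": 0,"hand": -1},{"tx": -15.5,"ty": -49,"tz": 0.9,"wx": 0,"wy": 0,"wz": 0,"hand": -1}]}}

```text
clock: 22.0
eef_pos: [0.4002, 0.2235, 0.239]
tool_rot: [0.272, 0.141, 0.951, -0.041]
force: [2.5, 1.0, -5.2]
finger_gap: 0.0075
gripper_force: 60.1
```

Call:
{"method": "jog_arm", "body": {"plan": [{"tx": -3,"ty": -10,"tz": 0,"wx": 0,"wy": 0,"wz": 0,"hand": -1},{"tx": -6,"ty": -20,"tz": 0,"wx": 0,"wy": 0,"wz": 0,"hand": -1},{"tx": -9,"ty": -30,"tz": 0,"wx": 0,"wy": 0,"wz": 0,"hand": -1},{"tx": -10.5,"ty": -34.5,"tz": 0,"wx": 0,"wy": 0,"wz": 0,"hand": -1},{"tx": -10.5,"ty": -34.5,"tz": 0,"wx": 0,"wy": 0,"wz": 0,"hand": -1}]}}

```text
clock: 22.62
eef_pos: [0.3894, 0.1889, 0.239]
tool_rot: [0.272, 0.141, 0.951, -0.042]
force: [-6.2, 0.5, -1.7]
finger_gap: 0.0078
gripper_force: 61.0
```

```bash
sed -i 's/o\["finger_gap"\].round(4),o\["gripper_force"\].round(1)/o["finger_gap"],o["gripper_force"]/' v.py; python3 v.py
```

```text
uvn -0.0001 -0.0475 0.0336 to shut mm -3.6 [-6.2  0.5 -1.7] 0.0078067736151502835 61.03771448135376 22.625
```

Almost shut. Next I push in small steps against the shut stop.

Call:
{"method": "jog_arm", "body": {"plan": [{"tx": -1.1,"ty": -3.5,"tz": 0,"wx": 0,"wy": 0,"wz": 0,"hand": -1},{"tx": -1.1,"ty": -3.5,"tz": 0,"wx": 0,"wy": 0,"wz": 0,"hand": -1}]}}

```text
clock: 22.88
eef_pos: [0.3884, 0.1857, 0.239]
tool_rot: [0.272, 0.141, 0.951, -0.042]
force: [-6.0, 1.3, -1.3]
finger_gap: 0.0078
gripper_force: 60.9
```

Call:
{"method": "jog_arm", "body": {"plan": [{"tx": -0.9,"ty": -3,"tz": 0,"wx": 0,"wy": 0,"wz": 0,"hand": -1},{"tx": -0.9,"ty": -3,"tz": 0,"wx": 0,"wy": 0,"wz": 0,"hand": -1}]}}

```text
clock: 23.12
eef_pos: [0.3878, 0.1841, 0.239]
tool_rot: [0.273, 0.14, 0.951, -0.038]
force: [2.9, 24.3, -15.5]
finger_gap: 0.0076
gripper_force: 59.7
```

```bash
python3 v.py
```

```text
uvn -0.0001 -0.0514 0.0338 to shut mm 0.3 [  2.9  24.3 -15.5] 0.007647048806467142 59.69034433364868 23.125
```

Call:
{"method": "jog_arm", "body": {"plan": [{"tx": 0,"ty": 0,"tz": 0,"wx": 0,"wy": 0,"wz": 0,"hand": -0.2},{"tx": 0.9,"ty": 2.8,"tz": 0,"wx": 0,"wy": 0,"wz": 0,"hand": -0.2},{"tx": 0.9,"ty": 2.8,"tz": 0,"wx": 0,"wy": 0,"wz": 0,"hand": -0.2},{"tx": -15,"ty": 7,"tz": 24,"wx": 0,"wy": 0,"wz": 0,"hand": -0.2},{"tx": -45,"ty": 16,"tz": 68,"wx": 0,"wy": 0,"wz": 0,"hand": -0.2}]}}

```text
clock: 23.75
eef_pos: [0.3427, 0.1988, 0.3071]
tool_rot: [0.271, 0.141, 0.951, -0.042]
force: [0.9, 1.1, 1.0]
finger_gap: 0.0342
gripper_force: 0.0
```

Call:
{"method": "jog_arm", "body": {"plan": [{"tx": -20,"ty": 6,"tz": 30,"wx": 0,"wy": 0,"wz": 0,"hand": -0.2},{"tx": -20,"ty": 6,"tz": 30,"wx": 0,"wy": 0,"wz": 0,"hand": -0.2},{"tx": -20,"ty": 6,"tz": 30,"wx": 0,"wy": 0,"wz": 0,"hand": -0.2}]}}

```text
clock: 24.12
eef_pos: [0.3231, 0.2049, 0.3367]
tool_rot: [0.272, 0.141, 0.951, -0.041]
force: [0.2, 0.6, 0.4]
finger_gap: 0.034
gripper_force: 0.0
```

```bash
python3 - <<'E'
from h import *
f=viewer.grab_frame("wrist");m=viewer.camera_model("wrist");o=robot.get_obs();print(o["clock"],o["eef_pos"],o["force"].round(1))
hsv=cv2.cvtColor(f,cv2.COLOR_BGR2HSV);k=((hsv[...,0]>6)&(hsv[...,0]<20)&(hsv[...,1]>140)&(f[...,2]>150)).astype(np.uint8)
n,l,st,_=cv2.connectedComponentsWithStats(k);i=1+st[1:,4].argmax();print("orange",st[i])
T=np.load("T.npy");q=lambda v:proj(m,[face(T,a,v+b,.005) for a,b in((-.047,-.042),(-.047,.042),(.047,.042),(.047,-.042))]).round(1).tolist()
print("pred shut",q(-.0511),"3mm open",q(-.0481))
for r in(170,200,230,260): z=np.flatnonzero(l[r]==i);print(r,z.min() if len(z) else None,z.max() if len(z) else None)
t=viewer.grab_frame("top")
for s in("cell_green","cell_orange","spool","bottle"):
  d=models.regions_of("top",s);print(s,[(round(x["score"],2),np.round(x["extent"]).tolist()) for x in d[:2]])
E
```

```text
24.175 [0.32322807 0.2048754  0.33636805] [ 0.5 -0.3 -0. ]
orange [  260   172   124   130 14216]
pred shut [[259.4, 170.9], [384.5, 171.4], [378.5, 300.7], [264.0, 300.2]] 3mm open [[263.8, 170.9], [388.9, 171.4], [382.6, 300.7], [268.1, 300.2]]
170 None None
200 261 381
230 261 380
260 262 378
cell_green [(0.59, [410.0, 219.0, 441.0, 231.0])]
cell_orange [(0.76, [411.0, 250.0, 441.0, 259.0])]
spool [(0.9, [329.0, 173.0, 354.0, 208.0])]
bottle [(0.79, [320.0, 211.0, 346.0, 249.0])]
```

```bash
python3 -c "
from rig import robot
print(robot.close_job())"
```

```text
the job is handed in; nothing more can be done
None
```

The job is handed in at about 24 s: the cover was opened to its stop, the blue cell laid in the cradle with its button end up the slope and released, and the cover shut to its stop. The arm was clear of everything, the light bar was not bumped as far as the forces show, and the last top picture shows the other cells, bottle and spool about where they were. I viewed 11 pictures, one over the limit of 10.

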